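Unload a capacitor re-forming rack

TASK

The capacitors in the rack have finished re-forming. Turn the selector fully over to discharge, then slide the contact bar fully back by its handle, lift out every capacitor and stand it upright, terminals up, one to a pocket in the crate, setting each down rather than letting it drop. Finally slide the contact bar home again and leave the other things on the bench where they are.

Things in the scene. Friction and masses are not known exactly. Their poses are not given: they have to be found in the camera images.
- rack: Capacitor rack, fixed: grey console, deck sloping up at 30 deg away from the robot. Origin: middle of its front lower edge, on the table; x level, away from the robot, y left, z up. 340 mm wide (y -170 to 170), 240 deep; deck 45 high in front, 175 at the back. Left of it (y 170 to 280, x 0 to 130 mm) the switch box, 80 high, with the selector on top.
- mid_cradle (a point): Where the bottom centre of a capacitor in the middle cradle lies: 40 mm off the deck. Axes as the rack's. Five cradles side by side, 66 mm apart along y (at -132, -66, 0, 66, 132 mm from here), each two small open V saddles reaching 18 mm to either side of its centre line; the can's lower end rests on a black stop rail that stands 50 mm off the deck, its terminals uphill.
- contact_bar (a joint): Slide of the black contact bar (338 mm wide): 0 = home, pins at the terminals (starts within 3 mm of it), to 0.090 m = fully back. Opens straight up the slope, along (cos 30, 0, sin 30) in the rack's frame. Stays where left: about 4 N friction, plus 2 N weight uphill.
- guard_edge (a point): Middle of the lower edge of the clear plastic guard on the contact bar; moves with the bar. At home the guard covers the upper 17 mm of the lying cans, 3 mm above them, so that they cannot be lifted out; with the bar fully back its edge is 66 mm uphill of the terminals.
- bar_handle (a point): Middle of the grip of the contact bar's steel handle: round bar 12 mm thick, 90 mm long, along the rack's y, on a leg at each end; moves with the bar. The guard is 28 mm below it, measured square to the deck. Can be pinched from above, one finger on its near and one on its far side.
- selector (a joint): Angle of the rotary selector: 0 = charge, 1.047 rad (60 deg, at its stop) = discharge; grows clockwise seen from above; stays where left (friction about 0.12 N m). Starts between 0 and 0.15.
- selector_grip (a point): Selector's black bar grip: the point is on its vertical axis of rotation, 7 mm below the top of the bar. The bar is 42 mm long, 14 thick, 32 high, on a disc 44 mm across; it lies along the rack's x at joint 0. The point turns with it: x along the bar, y across.
- crate: Black open crate, loose (0.9 kg, may get shifted), 128 (its x) x 192 (its y) x 60 mm high. Origin: centre of its underside; z up. Six square pockets, 52 mm wide and 55 deep, centres at x = -32 and 32, y = -64, 0 and 64 mm. Floor 5 mm, outer walls 6 mm, partitions 12 mm thick, all as high as the rim.
- cap1: Capacitor to pack: plain aluminium can 36 mm across, 105 long, two stud terminals (6 mm) on its black top; 0.13 to 0.21 kg, mass centre half-way. Origin: centre of the plain bottom; z along the can to the terminals. Starts lying in a cradle, z pointing away from the robot and 30 deg up, cans 30 mm apart or more. 3 to 5 of cap1..cap5 are present, the others None.
- cap2: As cap1.
- cap3: As cap1.
- cap4: As cap1.
- cap5: As cap1.
- screwdriver: Bystander: screwdriver, 190 mm long, black handle, lying in front of the rack. Origin at its middle, on the table.
- tape_roll: Bystander: roll of tape, 68 mm across, 18 high. Origin: centre of its underside.
- multimeter: Bystander: hand multimeter 85 x 180 x 36 mm lying beyond the rack. Origin: centre of its underside.
- screw_jar: Bystander: jar of screws, 56 mm across, 60 high, beyond the crate. Origin: centre of its underside.
- spanner: Bystander: spanner 160 mm long lying beyond the rack. Origin at its middle, on the table.
- big_capacitor: Bystander: larger capacitor, 64 mm across, 90 high, standing on the bench on the robot's right. Origin: centre of its underside.
- mouse: Bystander: computer mouse, 100 x 58 x 34 mm, at the left of the bench. Origin: centre of its underside.
There are look-alikes about, which are no part of the job. Leave any brown, red or yellow look-alike of the cap4 alone.

How it is judged:
By the outcome, as a careful person would: the job done as asked, in the order asked, and still so for the second after the job is handed in, with the robot touching nothing.
Of cap1, cap2, cap3, cap4, cap5 only 3 to 5 are there at a start; the rules pass over those that are not, and their reading is None.
At some moment in a run one of crate may be knocked a few centimetres aside while the robot is not near it.
It also fails if it takes over 210 s, if anything falls off the work surface, if the arm or the gripper's body presses on something with over 40 N, if the wrist force passes 120 N, or if a joint passes its speed limit or range.

ROBOT

A 6-joint arm with a two-finger parallel gripper is mounted at the origin on the work surface. World frame = base frame: x ahead of the robot, y to its left, z up, the work surface at z = 0. Lengths are in m, angles in rad, forces in N, time in s.
With the tool pointing down it reaches from about 0.25 to 0.775 m from the base axis. Payload 4 kg.
Tool frame: the origin (TCP) lies at the very end of the fingers, on their centre line; the grasp point (between the pads) lies 19 mm behind it (env.hold_point_z is the distance from the TCP to the grasp point, in m); z points along the fingers, y is the line along which they close (so a half turn about z gives the same grasp; the last joint's range is limited). The gripper opens to 94 mm and grips with 3 to 60 N. Pads are 16 mm wide; open, the fingers measure 119 mm over their backs; the gripper's body (75 mm by 177 mm) begins 78 mm behind the grasp point.
Start: joints at [1.059, 0.087, 1.371, -0, 1.684, -0.103], TCP at [0.219, 0.505, 0.206] pointing down, gripper open.
Joint ranges: [-3.1, 3.1], [-0.76, 2.03], [0.27, 2.55], [-1.08, 4.22], [0.17, 2.65], [-2.57, 2.57]. Speed limits (rad/s): [2.79, 2.79, 3.14, 3.14, 3.14, 3.14].

INTERFACE

Orientations are given as a rotation vector (axis times angle).
In Python, from workcell import env gives the robot as it stands. The module is installed in compiled form; this text tells all that it offers.
- The arm moves only by the tool send_rows, never from a script. Its argument "series" is text: rows parted by semicolons, each of 7 numbers parted by spaces: the turn, a rotation vector about the tool's x, y, z in degrees, then the shift along the tool's x, y, z in mm, then the opening, from 0 (shut) to 1 (fully open). In form: rx ry rz tx ty tz claw; .... A call has 1 to 10 rows; each row shifts and turns the commanded pose from where the row before left it, along the tool's axes as they then stand; what a row does not reach is not made up. A row lasts 1/12 s, in which the tool goes at most 41.7 mm and 7.16 degrees, less where a joint would pass 70% of its speed; a pose out of reach is approached as far as the arm can. A call is refused whole if a number of a shift passes 41.7 or a number of a turn 7.16, either way. A call with a gripper value outside its range is refused whole. The fingers move at their own pace and stop on an object; the grip force is fixed at half the most. Time passes only in rows, so rows that do not move let the fingers close. It gives the time, the measured TCP pose, the force, the opening and the grip force at its end, in the units of the state.
- env.state(): the state, without advancing time (a new reading comes with each control period).
- env.camera(name): name is "side" or "top" or "wrist"; returns a dict with "frame" (420x560x3 uint8, red, green, blue), "range_z" (420x560 float32, m along the optical axis (not along the pixel's ray), 0 where there is no reading), "K" (3x3 intrinsics, pixels), "k1" (the pictures are not rectified: a ray, as slopes to the right and down, at radius r is drawn at 1 + k1 r^2 times it, then the intrinsics apply), "pose" (4x4, takes a point from camera to world coordinates). Camera axes: x right, y down, z forward; pixel columns grow to the right and rows downward; lengths in m; the calibration is good to about 2 mm. A picture is of the moment at which its call begins.
- env.job_done(): hands the job in; it is judged then, once.
The state is a dict: "t": time; "qpos": joint angles; "qvel": joint speeds; "tau": joint torques, N m; "eef_pos": TCP position; "tcp_rot": TCP orientation; "force": force on the tool from outside, world axes, zero at the start; "wrist_torque": the same for the moment, N m; "gripper_width": opening from 0.0 (shut) to 1.0 (fully open); "grasp_force": force on a finger pad.
Only numpy, scipy, OpenCV 4.12 (cv2) and the standard library are available. Lean on these libraries where they do the work, as an engineer would, in place of code of your own. Each camera call takes 0.05 s, during which the arm holds its last target. There are 200 camera calls.

## Working session

There is one attempt and no reset: what is moved stays moved. The work goes in short steps, Python scripts to look and compute and a tool call to move; the robot and the scene stay as the last step left them, time stands still between calls to the robot, and variables do not carry over. Pictures are saved under pics/ and viewed, at most 14 in all, crops included, and the job is handed in when it is done.

Besides the shell and the picture viewer there is one more tool, called after ">>>" in YAML: its name, and indented under it one key for each argument. send_rows: Moves the arm, as the interface text tells. Its arguments: {"type":"object","properties":{"series":{"type":"string"}},"required":["series"]}

```bash
mkdir -p pics
cat > h.py <<'E'
import numpy as np, cv2
from scipy.spatial.transform import Rotation as R
from workcell import env
def cap(n):
    c=env.camera(n); return c
def save(c,name): cv2.imwrite('pics/'+name,c['frame'][:,:,::-1])
def pts(c):
    """world point per pixel from depth"""
    h,w=c['range_z'].shape; K=c['K']
    u,v=np.meshgrid(np.arange(w),np.arange(h))
    p=np.stack([u,v],-1).reshape(-1,1,2).astype(float)
    n=cv2.undistortPoints(p,K,np.array([c['k1'],0,0,0,0.])).reshape(h,w,2)
    z=c['range_z']; P=np.dstack([n[...,0]*z,n[...,1]*z,z])
    return P@c['pose'][:3,:3].T+c['pose'][:3,3]
E
python3 - <<'E'
from h import *
for n in('top','side','wrist'):
    c=cap(n); save(c,n+'0.png'); np.savez('/tmp/'+n,**c); print(n,c['k1'],c['pose'].round(3).tolist(),c['K'][0,0])
s=env.state();print(s, env.hold_point_z)
E
```

```text
top -0.03367578771966987 [[-0.014, -0.982, 0.191, 0.319], [-1.0, 0.012, -0.012, 0.09], [0.01, -0.191, -0.982, 1.192], [0.0, 0.0, 0.0, 1.0]] 412.39009234591026
side -0.16237598021499589 [[-0.989, -0.102, 0.106, 0.388], [-0.147, 0.652, -0.744, 1.167], [0.007, -0.752, -0.66, 1.093], [0.0, 0.0, 0.0, 1.0]] 494.5796022764196
wrist -0.05626043744211564 [[0.397, 0.883, 0.25, 0.145], [0.918, -0.382, -0.111, 0.536], [-0.002, 0.274, -0.962, 0.384], [0.0, 0.0, 0.0, 1.0]] 328.325095696105
{'t': 0.15, 'qpos': array([ 1.05888169e+00,  8.78228956e-02,  1.37188727e+00, -2.16847406e-05,
        1.68358984e+00, -1.03104850e-01]), 'qvel': array([-5.34633912e-04, -2.26302966e-03, -4.39511469e-03,  8.17357115e-05,
       -1.43187126e-03,  2.25864414e-03]), 'tau': array([ 1.87459824e-03, -3.40641081e+01, -3.02795076e+01,  7.20192539e-02,
        3.05176433e-02, -1.10862334e-04]), 'eef_pos': array([0.21844508, 0.50430949, 0.20456252]), 'tcp_rot': array([-6.37597334e-01, -3.07570312e+00,  2.56593296e-03]), 'force': array([-0.47354997, -0.26407099, -0.24362467]), 'wrist_torque': array([0.00901696, 0.04911489, 0.00703035]), 'grasp_force': 0.0, 'gripper_width': 0.9922877537884723} 0.0188
```

View pics/top0.png

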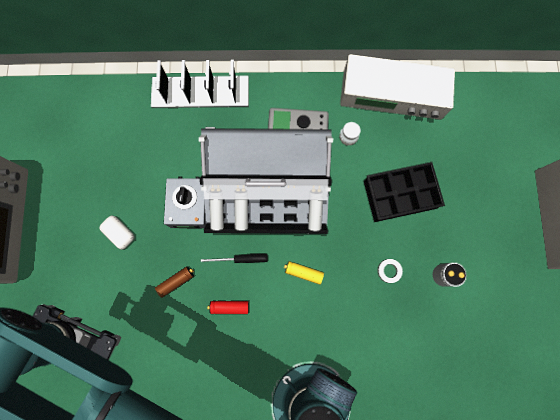

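View pics/side0.png

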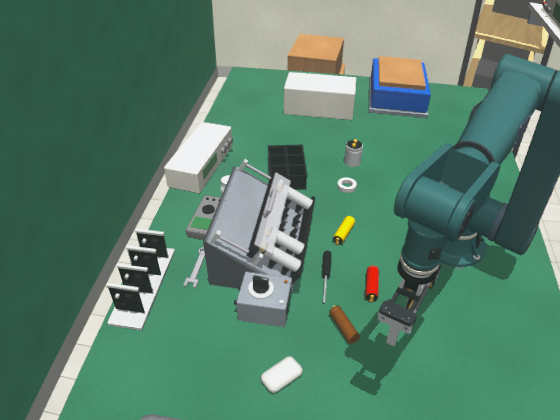

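The top view shows the rack at about (266,180) with cans at columns 217, 241 and 316. The selector is at (183,196) and the crate at (404,191). The brown (176,281), red (229,307) and yellow (304,272) cans on the bench are the look-alikes. The plain aluminium cans in the cradles are the ones to move, and I'll confirm that in an enlarged crop.

Run:
```python
from h import *
c=dict(np.load('/tmp/top.npz')); P=pts(c)
cr=c['frame'][115:245,155:455]; cv2.imwrite('pics/crop1.png',cv2.resize(cr[:,:,::-1],None,fx=2.6,fy=2.6,interpolation=cv2.INTER_CUBIC))
np.save('/tmp/P.npy',P)
for n,(u,v) in dict(table=(300,330),can1=(217,210),can1b=(217,225),can2=(241,210),can3=(316,210),handle=(265,183),sel=(183,196),box=(172,215),mm=(300,115)).items(): print(n,P[v,u].round(4))
# crate rim: z 0.05-0.07 region
m=(P[...,2]>.052)&(P[...,2]<.068); m[:,:360]=0;m[:,448:]=0;m[:155]=0;m[225:]=0
q=P[m][:,:2]; r=cv2.minAreaRect((q*1000).astype(np.float32)); print('crate',r,m.sum(),P[m][:,2].mean())
# switch box top
m=(abs(P[...,2]-.08)<.006); m[:,:155]=0;m[:,206:]=0;m[:175]=0;m[230:]=0
print('box',cv2.minAreaRect((P[m][:,:2]*1000).astype(np.float32)),m.sum())
# cans: points on the top generatrix
for u0 in(217,241,316):
    for v in range(196,232,3):
        seg=P[v,u0-8:u0+9]; i=np.argmax(seg[:,2]); print(u0,v,i+u0-8,seg[i].round(4))
# selector bar
m=(P[...,2]>.1)&(P[...,2]<.14);m[:,:165]=0;m[:,202:]=0;m[:175]=0;m[225:]=0
print('sel',cv2.minAreaRect((P[m][:,:2]*1000).astype(np.float32)),m.sum(),P[m].mean(0),P[m][:,2].max())
```

```text
table [ 0.1933  0.0219 -0.0015]
can1 [0.5137 0.2403 0.1252]
can1b [0.4765 0.2422 0.1079]
can2 [0.5122 0.1769 0.1293]
can3 [ 0.5098 -0.0195  0.13  ]
handle [0.5648 0.1119 0.2072]
sel [0.5528 0.3312 0.1235]
box [0.5097 0.3697 0.0794]
mm [0.8151 0.0098 0.0374]
crate ((578.16162109375, -283.29278564453125), (132.98912048339844, 197.81573486328125), 11.465861320495605) 1328 0.05897352683932899
box ((545.2433471679688, 334.6900634765625), (115.48176574707031, 139.24610900878906), 89.21735382080078) 1488
217 196 210 [0.5446 0.2543 0.1572]
217 199 216 [0.539  0.2405 0.1454]
217 202 215 [0.5324 0.2439 0.1392]
217 205 215 [0.5249 0.2441 0.137 ]
217 208 214 [0.5179 0.2473 0.1322]
217 211 217 [0.5107 0.24   0.1274]
217 214 216 [0.503  0.2427 0.1259]
217 217 217 [0.4958 0.2406 0.1209]
217 220 217 [0.4887 0.2413 0.1155]
217 223 216 [0.4815 0.2446 0.1103]
217 226 213 [0.4741 0.2529 0.1069]
217 229 215 [0.4662 0.2477 0.105 ]
241 196 245 [0.5434 0.1645 0.158 ]
241 199 239 [0.5384 0.181  0.1448]
241 202 244 [0.5307 0.1681 0.1429]
241 205 239 [0.5233 0.1812 0.1413]
241 208 240 [0.5169 0.1792 0.1332]
24
[... 159 characters left out ...]
.1806 0.1152]
241 226 241 [0.4729 0.1785 0.1087]
241 229 241 [0.4656 0.1789 0.1035]
316 196 313 [ 0.5412 -0.01    0.1585]
316 199 317 [ 0.5341 -0.0204  0.1544]
316 202 316 [ 0.5286 -0.0188  0.1429]
316 205 315 [ 0.5216 -0.0164  0.138 ]
316 208 319 [0.3186 0.0899 1.1921]
316 211 314 [ 0.5075 -0.0143  0.1282]
316 214 315 [ 0.4993 -0.0166  0.1293]
316 217 314 [ 0.4925 -0.0144  0.1221]
316 220 316 [ 0.4852 -0.0199  0.1175]
316 223 313 [ 0.4777 -0.012   0.1149]
316 226 316 [ 0.4704 -0.0203  0.1088]
316 229 314 [ 0.463  -0.0151  0.1052]
sel ((559.4881591796875, 336.6696472167969), (15.579192161560059, 41.60814666748047), 82.75312042236328) 110 [0.55803545 0.33514846 0.11963363] 0.12765920449241852
```

View pics/crop1.png

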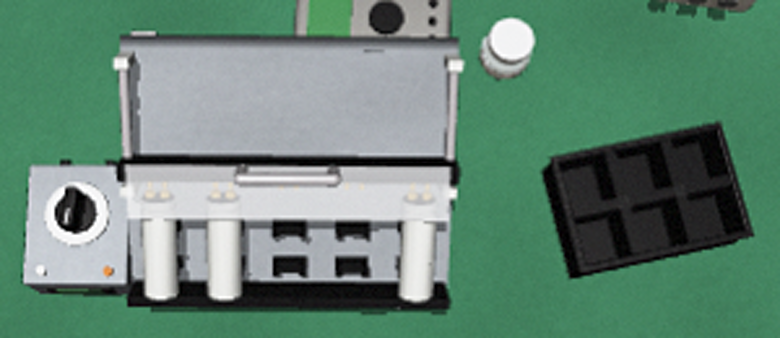

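Three plain aluminium cans lie in the cradles, at crop (160,258), (224,258) and (416,258). They fit the description, and the coloured ones don't. I'll set out towards the selector, checking first how high the contact bar's left end is.

```bash
cat >> h.py <<'E'
def toolR(zdir,xdir):
    z=np.array(zdir,float);z/=np.linalg.norm(z);x=np.array(xdir,float);x-=z*(x@z);x/=np.linalg.norm(x)
    return np.column_stack([x,np.cross(z,x),z])
def plan(pos,Rt=None,p0=None,R0=None):
    """prints: turn needed in present tool axes (deg), shift in mm in old axes and in the axes after the turn"""
    s=env.state(); p0=s['eef_pos'] if p0 is None else p0; R0=R.from_rotvec(s['tcp_rot']).as_matrix() if R0 is None else R0
    Rt=R0 if Rt is None else Rt
    d=np.array(pos)-p0
    print('turn',np.degrees(R.from_matrix(R0.T@Rt).as_rotvec()).round(1),'shift before turn',(R0.T@d*1000).round(1),'after',(Rt.T@d*1000).round(1))
E
python3 - <<'E'
from h import *
P=np.load('/tmp/P.npy')
for v in range(172,194,2): print(v,P[v,203].round(3),P[v,207].round(3),P[v,240].round(3),P[v,265].round(3))
a=np.radians(60)
plan([.5595,.337,.20],toolR([0,0,-1],[np.cos(a+np.pi/2),np.sin(a+np.pi/2),0]))
E
```

```text
172 [0.608 0.273 0.159] [0.618 0.269 0.123] [0.617 0.181 0.122] [0.616 0.114 0.123]
174 [0.605 0.275 0.152] [0.607 0.265 0.144] [0.606 0.179 0.141] [0.611 0.114 0.121]
176 [0.597 0.273 0.161] [0.596 0.262 0.162] [0.596 0.178 0.158] [0.596 0.113 0.156]
178 [0.587 0.27  0.176] [0.587 0.259 0.179] [0.586 0.176 0.178] [0.586 0.112 0.175]
180 [0.581 0.269 0.179] [0.583 0.26  0.173] [0.582 0.176 0.174] [0.58  0.112 0.177]
182 [0.578 0.27  0.172] [0.577 0.26  0.176] [0.577 0.176 0.172] [0.568 0.112 0.205]
184 [0.574 0.271 0.168] [0.573 0.26  0.172] [0.572 0.176 0.169] [0.563 0.112 0.203]
186 [0.574 0.275 0.146] [0.568 0.26  0.17 ] [0.568 0.177 0.168] [0.567 0.113 0.168]
188 [0.57  0.276 0.14 ] [0.565 0.262 0.162] [0.563 0.177 0.166] [0.562 0.113 0.164]
190 [0.579 0.287 0.077] [0.559 0.262 0.162] [0.558 0.177 0.163] [0.558 0.113 0.162]
192 [0.574 0.287 0.078] [0.556 0.263 0.155] [0.554 0.177 0.158] [0.553 0.113 0.158]
turn [-0.1 -0.   6.6] shift before turn [-379.5  -17.9    4.5] after [-379.    25.6    4.6]
```

>>> send_rows:
  series: "0 0 -6.7 0 0 0 1; 0 0 -6.7 0 0 0 1; 0 0 0 -36.5 -10.5 0 1; 0 0 0 -36.5 -10.5 0 1; 0 0 0 -36.5 -10.5 0 1; 0 0 0 -36.5 -10.5 0 1; 0 0 0 -36.5 -10.5 0 1; 0 0 0 -36.5 -10.5 0 1; 0 0 0 -36.5 -10.5 0 1; 0 0 0 -36.5 -10.5 0 1"

```text
t: 0.98
eef_pos: [0.4929, 0.3699, 0.2051]
tcp_rot: [-0.275, -3.129, 0.0]
force: [-0.8, 1.2, -0.1]
gripper_width: 1.001
grasp_force: 0.0
```

>>> send_rows:
  series: "0 0 0 -36.5 -10.5 0 0.6; 0 0 0 -36.5 -10.5 0 0.6; 0 0 0 0 0 0 0.6; 0 0 0 0 0 0 0.6"

```text
t: 1.32
eef_pos: [0.561, 0.3362, 0.2038]
tcp_rot: [-0.28, -3.127, 0.002]
force: [-0.6, -0.0, -0.6]
gripper_width: 0.752
grasp_force: 0.0
```

Run:
```python
from h import *
c=cap('wrist'); save(c,'w1.png'); P=pts(c)
s=env.state(); Rt=R.from_rotvec(s['tcp_rot']).as_matrix(); print(s['eef_pos'],Rt.round(3).tolist(),s['qpos'].round(2))
m=(P[...,2]>.108)&(P[...,2]<.14)&(abs(P[...,0]-.56)<.04)&(abs(P[...,1]-.337)<.035)
dark=c['frame'].max(2)<90
for mm in(m,m&dark): print(cv2.minAreaRect((P[mm][:,:2]*1000).astype(np.float32)),mm.sum(),np.percentile(P[mm][:,2],[5,50,95]))
# white disc
d=(c['frame'].min(2)>150)&(abs(P[...,2]-.09)<.012)&(abs(P[...,0]-.56)<.05)&(abs(P[...,1]-.337)<.04)
print(cv2.minEnclosingCircle((P[d][:,:2]*1000).astype(np.float32)),P[d][:,2].mean())
```

```text
[0.55984793 0.33728334 0.20438341] [[-0.985, 0.175, -0.002], [0.175, 0.985, -0.0], [0.002, -0.001, -1.0]] [ 0.46  0.32  1.09  0.    1.73 -0.94]
((558.255859375, 340.4549560546875), (13.965715408325195, 40.91342544555664), 82.69646453857422) 839 [0.11938949 0.12424073 0.12561004]
((558.255859375, 340.4549560546875), (13.965715408325195, 40.91342544555664), 82.69646453857422) 728 [0.11834052 0.1241331  0.12554765]
((554.4470825195312, 343.55718994140625), 55.21310043334961) 0.08382613831405708
```

View pics/w1.png

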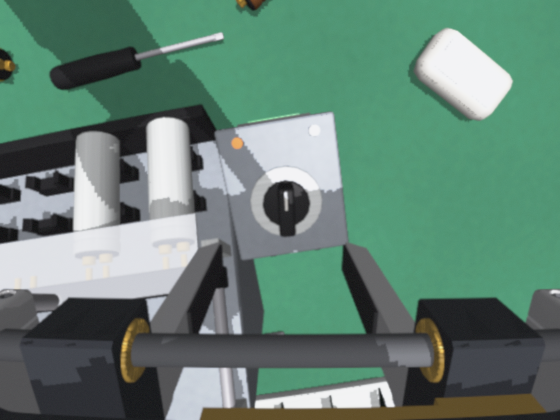

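The wrist view shows the selector bar at (287,208), pointing nearly straight up the image. The fit is 14 x 41 mm with its top at z 0.125, which matches the given size. I'll descend and grip it.

>>> send_rows:
  series: "0 0 -2.7 0 0 0 0.5; 0 0 0 1 2 20 0.5; 0 0 0 0 0 20 0.5; 0 0 0 0 0 20 0.5; 0 0 0 0 0 20 0.5; 0 0 0 0 0 19 0.5; 0 0 0 0 0 0 0.5; 0 0 0 0 0 0 0; 0 0 0 0 0 0 0; 0 0 0 0 0 0 0"

```text
t: 2.2
eef_pos: [0.5596, 0.3409, 0.109]
tcp_rot: [0.199, 3.132, 0.003]
force: [-0.3, 1.0, 0.5]
gripper_width: 0.325
grasp_force: 0.0
```

>>> send_rows:
  series: "0 0 0 0 0 0 0; 0 0 0 0 0 0 0; 0 0 0 0 0 0 0"

```text
t: 2.45
eef_pos: [0.5596, 0.34, 0.1079]
tcp_rot: [0.201, 3.133, 0.001]
force: [0.2, -0.5, 3.2]
gripper_width: 0.145
grasp_force: 30.0
```

>>> send_rows:
  series: "0 0 6.5 0 0 0 0; 0 0 6.5 0 0 0 0; 0 0 6.5 0 0 0 0; 0 0 6.5 0 0 0 0; 0 0 6.5 0 0 0 0; 0 0 6.5 0 0 0 0; 0 0 6.5 0 0 0 0; 0 0 6.5 0 0 0 0; 0 0 0 0 0 0 0; 0 0 0 0 0 0 0"

```text
t: 3.28
eef_pos: [0.5592, 0.3393, 0.1078]
tcp_rot: [1.551, 2.731, -0.0]
force: [-3.3, -2.1, 5.6]
gripper_width: 0.153
grasp_force: 30.0
```

>>> send_rows:
  series: "0 0 3 0 0 0 0; 0 0 2 0 0 0 0; 0 0 0 0 0 0 0; 0 0 0 0 0 0 0"

```text
t: 3.62
eef_pos: [0.5591, 0.3393, 0.1078]
tcp_rot: [1.666, 2.662, -0.001]
force: [-2.4, -3.3, 4.5]
gripper_width: 0.15
grasp_force: 31.0
```

Run:
```python
from h import *
s=env.state(); Rt=R.from_rotvec(s['tcp_rot']).as_matrix(); print(s['eef_pos'],np.degrees(np.arctan2(Rt[1,1],Rt[0,1])),s['wrist_torque'],s['force'],s['qpos'])
```

```text
[0.55913621 0.33934895 0.1078223 ] 25.942135935120994 [-0.5763275   0.45839506  0.64940074] [-2.40261996 -3.32755171  4.46098819] [ 4.59455528e-01  3.52380328e-01  1.24822907e+00 -1.13611463e-03
  1.54070551e+00  6.71402615e-03]
```

>>> send_rows:
  series: "0 0 -4 0 0 0 0.5; 0 0 0 0 0 0 0.5; 0 0 0 0 0 0 0.5; 0 0 0 0 0 -20 0.5; 0 0 0 0 0 -35 0.5; 0 0 0 0 0 -35 0.5; 0 0 0 0 0 -35 0.5; 0 0 0 0 0 -35 0.5; 0 0 0 0 0 0 0.5"

```text
t: 4.37
eef_pos: [0.5614, 0.3413, 0.2763]
tcp_rot: [1.574, 2.709, 0.021]
force: [-0.8, 0.4, 2.0]
gripper_width: 0.501
grasp_force: 0.0
```

Run:
```python
from h import *
c=cap('top'); P=pts(c); w=cap('wrist'); save(w,'w2.png')
Pw=pts(w)
m=(Pw[...,2]>.108)&(Pw[...,2]<.14)&(abs(Pw[...,0]-.56)<.04)&(abs(Pw[...,1]-.337)<.035)
print(cv2.minAreaRect((Pw[m][:,:2]*1000).astype(np.float32)),m.sum())
plan([.545,.112,.25],toolR([.5,0,-.866],[0,1,0]))
s=env.state();print(s['eef_pos'])
# handle from top depth
m=(P[...,2]>.19)&(P[...,2]<.225)&(abs(P[...,0]-.565)<.02)&(abs(P[...,1]-.11)<.06)
q=P[m]; print(m.sum(),q.mean(0),q.min(0),q.max(0))
```

```text
((559.061279296875, 339.99884033203125), (13.649852752685547, 42.10542297363281), 29.521203994750977) 567
turn [-29.   -7.8  29. ] shift before turn [-191.1 -126.2   18.2] after [-228.5  -22.3    8.8]
[0.5599274  0.34045413 0.26883422]
199 [0.56566002 0.11299089 0.20368099] [0.55967893 0.06229689 0.19159551] [0.57694405 0.16152121 0.20972587]
```

>>> send_rows:
  series: "0 0 0 -27.3 -18 0 0.5; 0 0 0 -27.3 -18 0 0.5; 0 0 0 -27.3 -18 0 0.5; 0 0 0 -27.3 -18 0 0.5; 0 0 0 -27.3 -18 0 0.5; 0 0 0 -27.3 -18 0 0.5; 0 0 0 -27.3 -18 0 0.5; -5.8 -1.6 5.8 0 0 0 0.5; -5.8 -1.6 5.8 0 0 0 0.5; -5.8 -1.6 5.8 0 0 0 0.5"

```text
t: 5.3
eef_pos: [0.544, 0.1102, 0.2634]
tcp_rot: [1.802, 2.319, 0.279]
force: [-0.0, 0.1, 0.7]
gripper_width: 0.499
grasp_force: 0.0
```

>>> send_rows:
  series: "-5.8 -1.6 5.8 0 0 0 0.5; -5.8 -1.6 5.8 0 0 0 0.5; 0 0 0 0 0 0 0.5; 0 0 0 0 0 0 0.5"

```text
t: 5.63
eef_pos: [0.5423, 0.1116, 0.2633]
tcp_rot: [1.895, 2.053, 0.437]
force: [-0.0, -0.5, 0.6]
gripper_width: 0.497
grasp_force: 0.0
```

Run:
```python
from h import *
w=cap('wrist'); save(w,'w3.png'); P=pts(w); np.savez('/tmp/w3',**w)
s=env.state(); print(s['eef_pos'],R.from_rotvec(s['tcp_rot']).as_matrix().round(3).tolist(),s['qpos'].round(2))
m=(P[...,2]>.185)&(P[...,2]<.23)&(abs(P[...,0]-.565)<.03)&(abs(P[...,1]-.11)<.07)
q=P[m]; print(m.sum(),q.mean(0),q.min(0),q.max(0))
```

```text
[0.54374055 0.11158193 0.26500774] [[-0.074, 0.901, 0.428], [0.997, 0.076, 0.012], [-0.022, 0.428, -0.903]] [ 0.13 -0.24  1.62 -0.04  1.31  0.05]
1899 [0.56308873 0.11904394 0.20499611] [0.55769139 0.06615155 0.18521442] [0.580468   0.16558275 0.20872135]
```

View pics/w3.png

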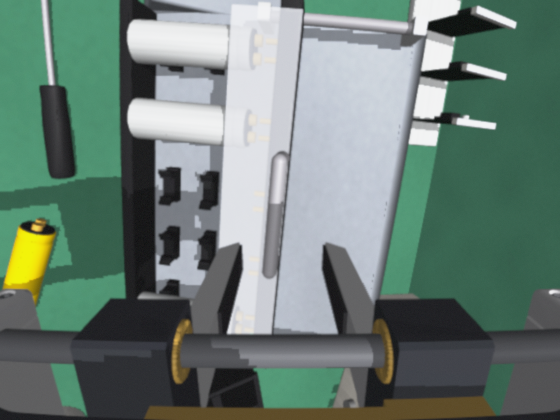

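The wrist view shows the handle from (280,158) to (270,275), nearly parallel to the fingers' line of approach. I'll square up the tool and go down on it.

Run:
```python
from h import *
Rt=toolR([.5,0,-.866],[0,1,0]); z=Rt[:,2]; h=np.array([.565,.113,.2015])
plan(h+z*.012-.04*z,Rt); plan(h+z*.012,Rt)
```

```text
turn [-4.6 -0.9  4.4] shift before turn [  1.7 -10.2  38.6] after [  1.4 -13.3  37.6]
turn [-4.6 -0.9  4.4] shift before turn [ 1.  -7.  78.5] after [  1.4 -13.3  77.6]
```

>>> send_rows:
  series: "-4.6 -0.9 4.4 0 0 0 0.5; 0 0 0 1.4 -13.3 10 0.5; 0 0 0 0 0 20 0.5; 0 0 0 0 0 20 0.5; 0 0 0 0 0 14 0.5; 0 0 0 0 0 13 0.5; 0 0 0 0 0 0 0.5; 0 0 0 0 0 0 0; 0 0 0 0 0 0 0; 0 0 0 0 0 0 0"

```text
t: 6.52
eef_pos: [0.5723, 0.1129, 0.1948]
tcp_rot: [1.927, 1.921, 0.521]
force: [0.3, 0.0, 0.7]
gripper_width: 0.325
grasp_force: 0.0
```

>>> send_rows:
  series: "0 0 0 0 0 0 0; 0 0 0 0 0 0 0; 0 0 0 0 0 0 0"

```text
t: 6.77
eef_pos: [0.5697, 0.1129, 0.1925]
tcp_rot: [1.931, 1.924, 0.516]
force: [-5.8, -0.5, 2.1]
gripper_width: 0.121
grasp_force: 30.0
```

Run:
```python
from h import *
s=env.state(); print(s)
d=.09*np.array([np.cos(np.pi/6),0,.5]); plan(s['eef_pos']+d)
```

```text
{'t': 6.7667, 'qpos': array([ 0.14088749, -0.21156317,  1.77154149, -0.0809345 ,  1.06457833,
        0.16484285]), 'qvel': array([ 1.07269256e-03, -3.90122112e-03,  3.67013796e-05, -2.87213044e-03,
       -3.03245662e-03, -9.53632058e-05]), 'tau': array([-6.72421977e-01, -2.18679464e+01, -3.36598349e+01, -3.95435672e-01,
       -3.30729581e+00, -2.20392941e-02]), 'eef_pos': array([0.56967318, 0.11292114, 0.19250259]), 'tcp_rot': array([1.93075839, 1.924167  , 0.51589875]), 'force': array([-5.83817724, -0.45916223,  2.12137572]), 'wrist_torque': array([-0.04822958,  1.13417122, -0.08446969]), 'grasp_force': 30.045538544654846, 'gripper_width': 0.1208207923554515}
turn [0. 0. 0.] shift before turn [ 0.3 90.  -0.1] after [ 0.3 90.  -0.1]
```

>>> send_rows:
  series: "0 0 0 0 11 0 0; 0 0 0 0 11 0 0; 0 0 0 0 11 0 0; 0 0 0 0 11 0 0; 0 0 0 0 11 0 0; 0 0 0 0 11 0 0; 0 0 0 0 11 0 0; 0 0 0 0 11 0 0; 0 0 0 0 4 0 0; 0 0 0 0 0 0 0"

```text
t: 7.6
eef_pos: [0.646, 0.1116, 0.2365]
tcp_rot: [1.936, 1.929, 0.504]
force: [-17.1, -3.1, 3.2]
gripper_width: 0.116
grasp_force: 30.0
```

>>> send_rows:
  series: "0 0 0 0 0 0 0; 0 0 0 0 0 0 0"

```text
t: 7.77
eef_pos: [0.646, 0.1116, 0.2366]
tcp_rot: [1.935, 1.928, 0.506]
force: [-16.1, -1.8, 2.7]
gripper_width: 0.114
grasp_force: 30.0
```

>>> send_rows:
  series: "0 0 0 0 3 0 0; 0 0 0 0 2 0 0; 0 0 0 0 0 0 0; 0 0 0 0 0 0 0"

```text
t: 8.1
eef_pos: [0.6461, 0.1116, 0.2364]
tcp_rot: [1.942, 1.935, 0.495]
force: [-28.8, -3.5, 5.7]
gripper_width: 0.122
grasp_force: 30.0
```

At its stop. I'll release and back off.

>>> send_rows:
  series: "0 0 0 0 -5 0 0; 0 0 0 0 0 0 0.5; 0 0 0 0 0 0 0.5; 0 0 0 0 0 0 0.5; 0 0 0 0 0 -15 0.5; 0 0 0 0 0 -30 0.5; 0 0 0 0 0 -35 0.6; 0 0 0 0 -40 0 0.6; 0 0 0 0 -40 0 0.6; 0 0 0 0 -40 0 0.6"

```text
t: 8.93
eef_pos: [0.5069, 0.1131, 0.2501]
tcp_rot: [1.926, 1.919, 0.525]
force: [-0.5, 0.5, 0.4]
gripper_width: 0.602
grasp_force: 0.0
```

Run:
```python
from h import *
t=cap('top'); P=pts(t); np.savez('/tmp/top2',**t); save(t,'t2.png')
s=env.state(); print(s['eef_pos'],s['qpos'].round(2))
for u in(217,241,316): print(u,[P[v,u].round(3).tolist() for v in(184,188,192,196,200,206,212,220,228,232)])
w=cap('wrist'); save(w,'w4.png')
# cans: bright low-saturation pixels in rack band, fit in plane of axis (slope 30)
f=t['frame'].astype(int); m=((f.min(2)>165)).astype(np.uint8); m[:, :206]=0; m[:,328:]=0; m[:190]=0; m[236:]=0
n,l,st,ce=cv2.connectedComponentsWithStats(m)
for i in range(1,n):
    if st[i,4]>60: 
        q=P[l==i]; q=q[(q[:,2]>.08)&(q[:,2]<.2)]; print(st[i],ce[i].round(1),np.median(q,0).round(4),q[:,1].min(),q[:,1].max(),q[:,0].min(),q[:,0].max())
```

```text
[0.49660883 0.11266596 0.23707662] [ 0.17 -0.39  1.81 -0.09  1.22  0.18]
217 [[0.591, 0.245, 0.099], [0.569, 0.239, 0.142], [0.556, 0.237, 0.151], [0.547, 0.238, 0.147], [0.537, 0.238, 0.141], [0.523, 0.24, 0.131], [0.509, 0.241, 0.123], [0.489, 0.242, 0.113], [0.469, 0.243, 0.103], [0.46, 0.245, 0.087]]
241 [[0.588, 0.179, 0.105], [0.579, 0.18, 0.098], [0.555, 0.175, 0.154], [0.546, 0.176, 0.146], [0.535, 0.176, 0.146], [0.521, 0.176, 0.137], [0.508, 0.178, 0.12], [0.488, 0.178, 0.112], [0.468, 0.179, 0.102], [0.459, 0.18, 0.09]]
316 [[0.585, -0.024, 0.108], [0.576, -0.024, 0.102], [0.555, -0.019, 0.145], [0.543, -0.019, 0.15], [0.534, -0.019, 0.144], [0.52, -0.019, 0.133], [0.505, -0.019, 0.128], [0.486, -0.02, 0.114], [0.466, -0.021, 0.103], [0.457, -0.022, 0.089]]
[223 190  24  40 634] [236.4 208.5] [0.5221 0.1828 0.1196] 0.16313656773440574 0.22829941518337127 0.4654014498292806 0.574423700479012
[282 190  28  33 510] [298.  202.8] [0.5598 0.0274 0.0913] -0.005716775143362468 0.06834760068712231 0.533208977246637 0.572805543423973
[206 193  16  37 489] [213.6 210.1] [0.5158 0.2458 0.1239] 0.23024508024297213 0.2773304786626155 0.46682108953203605 0.5669974936894717
[309 193  19  38 519] [317.1 210.8] [ 0.5106 -0.0181  0.1229] -0.05550841008622559 -0.0025530020111306645 0.4606617053479193 0.5600534660568804
```

View pics/w4.png

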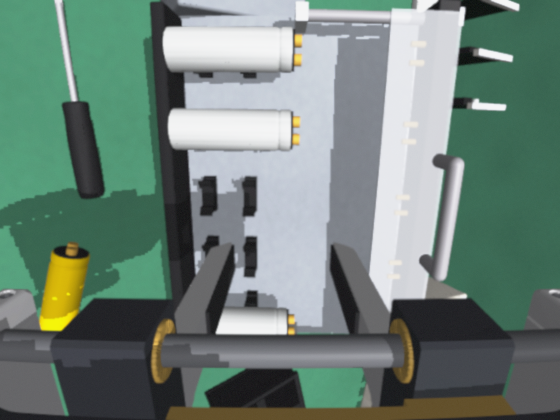

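The wrist view shows the bar fully back, its handle at (445,215), and the three cans clear at (230,48), (232,130) and (255,320). Now I'll move over the third can with the tool vertical.

Run:
```python
from h import *
plan([.5426,-.0195,.23],toolR([0,0,-1],[1,0,0]))
```

```text
turn [ 23.1 -23.   87.7] shift before turn [-132.2   32.8   29.4] after [ 42.8 132.3   9.5]
```

>>> send_rows:
  series: "1.65 -1.65 6.26 0 0 -3 0.55; 1.65 -1.65 6.26 0 0 -3 0.55; 1.65 -1.65 6.26 0 0 -3 0.55; 1.65 -1.65 6.26 0 0 -3 0.55; 1.65 -1.65 6.26 0 0 -3 0.55; 1.65 -1.65 6.26 0 0 0 0.55; 1.65 -1.65 6.26 0 0 0 0.55; 1.65 -1.65 6.26 0 0 0 0.55; 1.65 -1.65 6.26 0 0 0 0.55; 1.65 -1.65 6.26 0 0 0 0.55"

```text
t: 9.87
eef_pos: [0.5026, 0.1143, 0.2635]
tcp_rot: [2.95, 0.648, 0.196]
force: [0.3, -0.2, -0.3]
gripper_width: 0.548
grasp_force: 0.0
```

>>> send_rows:
  series: "1.65 -1.65 6.26 0 0 0 0.55; 1.65 -1.65 6.26 0 0 0 0.55; 1.65 -1.65 6.26 0 0 0 0.55; 1.65 -1.65 6.26 0 0 0 0.55; 0 0 0 10 33 0 0.55; 0 0 0 10 33 0 0.55; 0 0 0 10 33 0 0.55; 0 0 0 10 33 0 0.55; 0 0 0 0 0 0 0.55; 0 0 0 0 0 0 0.55"

```text
t: 10.7
eef_pos: [0.5423, -0.0201, 0.2628]
tcp_rot: [-3.141, 0.005, -0.023]
force: [-0.2, 0.2, 0.2]
gripper_width: 0.547
grasp_force: 0.0
```

Run:
```python
from h import *
s=env.state(); print(s['eef_pos'],s['qpos'].round(2))
w=cap('wrist'); save(w,'w5.png'); P=pts(w); np.savez('/tmp/w5',**w)
for x in(.48,.49,.5,.51,.52,.53,.54):
    m=(abs(P[...,0]-x)<.003)&(abs(P[...,1]+.02)<.03)&(P[...,2]>.09)&(P[...,2]<.17)
    q=P[m]
    if len(q)>10: print(x,len(q),'ztop',np.percentile(q[:,2],95).round(4),'y',q[:,1].min().round(4),q[:,1].max().round(4), 'ytop',q[q[:,2]>np.percentile(q[:,2],75)][:,1].mean().round(4))
plan([.5426,-.0195,.1105],toolR([0,0,-1],[1,0,0]))
```

```text
[ 0.54227238 -0.02011928  0.2627757 ] [-0.14  0.06  1.29  0.    1.78  1.43]
0.48 109 ztop 0.1156 y -0.0324 0.0017 ytop -0.0177
0.49 122 ztop 0.1215 y -0.0322 0.0011 ytop -0.0166
0.5 137 ztop 0.1267 y -0.0342 0.0005 ytop -0.0165
0.51 143 ztop 0.1322 y -0.0337 0.0012 ytop -0.0171
0.52 160 ztop 0.1384 y -0.0346 0.0006 ytop -0.0168
0.53 168 ztop 0.1439 y -0.0343 -0.0001 ytop -0.0175
0.54 191 ztop 0.1499 y -0.035 0.0006 ytop -0.0178
turn [-0.  -0.8 -0.1] shift before turn [ -1.4   0.8 152.3] after [  0.8   0.7 152.4]
```

View pics/w5.png

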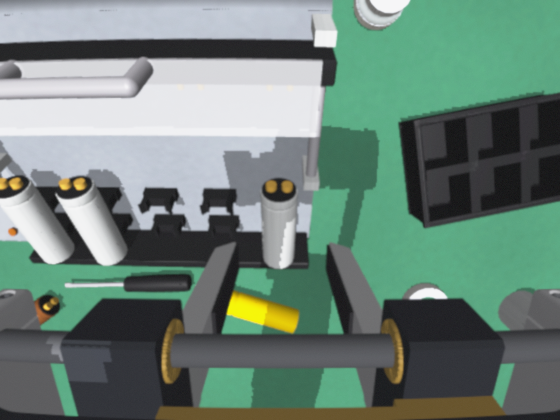

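The wrist view shows the can at (280,222), centred between the fingers, and the crate clear at right. I'll descend and grasp.

>>> send_rows:
  series: "0 0 0 0 -2 30 0.55; 0 0 0 0 0 30 0.55; 0 0 0 0 0 30 0.55; 0 0 0 0 0 20 0.55; 0 0 0 0 0 20 0.55; 0 0 0 0 0 20 0.55; 0 0 0 0 0 0 0.55; 0 0 0 0 0 0 0; 0 0 0 0 0 0 0; 0 0 0 0 0 0 0"

```text
t: 11.58
eef_pos: [0.5437, -0.0162, 0.1146]
tcp_rot: [3.141, 0.001, 0.026]
force: [-1.0, -0.9, 0.5]
gripper_width: 0.377
grasp_force: 30.2
```

>>> send_rows:
  series: "0 0 0 0 0 0 0; 0 0 0 0 0 0 0; 0 0 0 0 0 0 0"

```text
t: 11.83
eef_pos: [0.5436, -0.0163, 0.1143]
tcp_rot: [-3.141, 0.0, -0.026]
force: [0.1, 0.1, 5.9]
gripper_width: 0.374
grasp_force: 30.0
```

>>> send_rows:
  series: "0 0 0 0 0 -10 0; 0 0 0 0 0 -20 0; 0 0 0 0 0 -30 0; 0 0 0 0 0 -30 0; 0 0 0 0 0 -30 0; 0 0 0 0 0 -30 0; 0 6.67 0 0 0 0 0; 0 6.67 0 0 0 0 0; 0 6.67 0 0 0 0 0; 0 6.67 0 0 0 0 0"

```text
t: 12.67
eef_pos: [0.5403, -0.0163, 0.2632]
tcp_rot: [3.05, 0.0, 0.752]
force: [-0.3, 0.6, -1.2]
gripper_width: 0.377
grasp_force: 30.0
```

>>> send_rows:
  series: "0 6.67 0 0 0 0 0; 0 6.67 0 0 0 0 0; 0 6.67 0 0 0 0 0; 0 6.67 0 0 0 0 0; 0 6.67 0 0 0 0 0; 0 0 0 0 0 0 0; 0 0 0 0 0 0 0; 0 0 0 0 0 0 0"

```text
t: 13.33
eef_pos: [0.5413, -0.0166, 0.2655]
tcp_rot: [2.708, 0.001, 1.591]
force: [1.1, 0.3, 0.2]
gripper_width: 0.375
grasp_force: 30.0
```

```bash
cat >> h.py <<'E'
def crate(c):
    P=pts(c); m=(P[...,2]>.048)&(P[...,2]<.072)&(P[...,0]>.45)&(P[...,0]<.72)&(P[...,1]<-.14)&(P[...,1]>-.42)&(c['frame'].max(2)<110)
    m=cv2.morphologyEx(m.astype(np.uint8),cv2.MORPH_CLOSE,np.ones((3,3)))
    n,l,st,ce=cv2.connectedComponentsWithStats(m); i=1+np.argmax(st[1:,4]); q=P[l==i]
    r=cv2.minAreaRect((q[:,:2]*1000).astype(np.float32)); (cx,cy),(w,h),a=r
    if w>h: a-=90
    a=(a+45)%90-45 if False else a
    t=np.radians(a); C=np.array([[np.cos(t),-np.sin(t)],[np.sin(t),np.cos(t)]])
    pk={(sx,sy):(np.array([cx,cy])/1000+C@np.array([sx*.032,sy*.064])).round(4) for sx in(-1,1) for sy in(-1,0,1)}
    print('crate',r,'yaw',a); return pk
E
python3 - <<'E'
from h import *
s=env.state(); print(s['eef_pos'],s['qpos'].round(2),R.from_rotvec(s['tcp_rot']).as_matrix().round(3).tolist(),s['force'])
c=cap('top'); print(crate(c))
a=cap('side'); save(a,'s1.png'); save(cap('wrist'),'w6.png')
E
```

```text
[ 0.54133781 -0.01664135  0.26545113] [-0.31 -0.66  2.17  0.46  0.64  1.03] [[0.487, -0.0, 0.873], [0.001, -1.0, -0.0], [0.873, 0.001, -0.487]] [1.08300958 0.25598679 0.2348649 ]
crate ((509.171630859375, -129.45916748046875), (169.49722290039062, 555.9262084960938), 24.037052154541016) yaw 24.037052154541016
{(-1, -1): array([ 0.506 , -0.2009]), (-1, 0): array([ 0.4799, -0.1425]), (-1, 1): array([ 0.4539, -0.084 ]), (1, -1): array([ 0.5645, -0.1749]), (1, 0): array([ 0.5384, -0.1164]), (1, 1): array([ 0.5123, -0.058 ])}
```

View pics/s1.png

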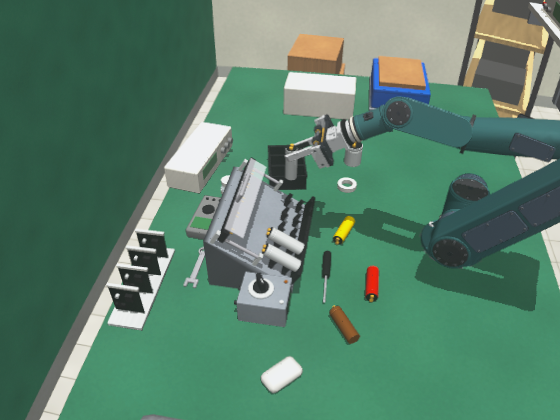

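The side view shows the can hanging upright in the gripper at (290,163), clear of the rack. The crate mask leaked into other pixels, so I'll re-measure.

```bash
cat >> h.py <<'E'
def crate(c,lo=.048):
    P=pts(c); m=(P[...,2]>lo)&(P[...,2]<.068)&(P[...,0]>.45)&(P[...,0]<.72)&(P[...,1]<-.13)&(P[...,1]>-.45)&(c['frame'].max(2)<110)
    n,l,st,ce=cv2.connectedComponentsWithStats(cv2.dilate(m.astype(np.uint8),np.ones((3,3)))); i=1+np.argmax(st[1:,4]); q=P[(l==i)&m]
    r=cv2.minAreaRect((q[:,:2]*1000).astype(np.float32)); (cx,cy),(w,h),a=r
    if w>h: a-=90
    t=np.radians(a); C=np.array([[np.cos(t),-np.sin(t)],[np.sin(t),np.cos(t)]])
    print('crate',r,'yaw',a,m.sum())
    return {(sx,sy):(np.array([cx,cy])/1000+C@np.array([sx*.032,sy*.064])).round(4) for sx in(-1,1) for sy in(-1,0,1)}
E
python3 - <<'E'
from h import *
c=cap('top'); k=crate(c); print(k)
x,y=k[(1,-1)]
plan([x+.0096,y,.20])
E
```

```text
crate ((578.1944580078125, -283.5762939453125), (133.50314331054688, 198.90985107421875), 11.276551246643066) yaw 11.276551246643066 1422
{(-1, -1): array([ 0.5593, -0.3526]), (-1, 0): array([ 0.5468, -0.2898]), (-1, 1): array([ 0.5343, -0.2271]), (1, -1): array([ 0.6221, -0.3401]), (1, 0): array([ 0.6096, -0.2773]), (1, 1): array([ 0.5971, -0.2146])}
turn [0. 0. 0.] shift before turn [-15.7 323.5 110.8] after [-15.7 323.5 110.8]
```

>>> send_rows:
  series: "0 0 0 0 15 0 0; 0 0 0 0 27 5 0; 0 0 0 -1.5 29 10 0; 0 0 0 -1.5 29 10 0; 0 0 0 -1.5 29 10 0; 0 0 0 -1.5 29 10 0; 0 0 0 -1.5 29 10 0; 0 0 0 -1.5 29 10 0; 0 0 0 -1.5 29 10 0; 0 0 0 -1.5 29 10 0"

```text
t: 14.37
eef_pos: [0.6101, -0.2934, 0.2112]
tcp_rot: [2.708, 0.002, 1.588]
force: [0.4, 0.1, -1.0]
gripper_width: 0.377
grasp_force: 30.0
```

>>> send_rows:
  series: "0 0 0 -1.5 25 10 0; 0 0 0 -1.5 16 10 0; 0 0 0 -1 8 8 0; 0 0 0 0 0 4 0; 0 0 0 0 0 4 0; 0 0 0 0 0 0 0; 0 0 0 0 0 0 0"

```text
t: 14.95
eef_pos: [0.6386, -0.3385, 0.1894]
tcp_rot: [-2.71, -0.002, -1.588]
force: [0.3, 0.4, -1.4]
gripper_width: 0.377
grasp_force: 30.0
```

Run:
```python
from h import *
s=env.state(); print(s['eef_pos'],s['qpos'].round(2),R.from_rotvec(s['tcp_rot']).as_matrix().round(3).tolist(),s['force'])
c=cap('top'); save(c,'t3.png'); P=pts(c); np.savez('/tmp/t3',**c)
k=crate(c); print(k[(1,-1)])
x,y,_=s['eef_pos']; m=(P[...,2]>.17)&(P[...,2]<.26)&(abs(P[...,0]-x)<.045)&(abs(P[...,1]-y)<.022)&(c['frame'].min(2)>110)
print(m.sum(), np.percentile(P[m],[5,50,95],axis=0).round(3))
w=cap('wrist'); np.savez('/tmp/w7',**w); save(w,'w7.png')
```

```text
[ 0.6385636  -0.3384851   0.18943743] [-0.91  0.05  1.81  1.14  0.86  0.04] [[0.489, 0.001, 0.873], [0.001, -1.0, 0.001], [0.873, 0.0, -0.489]] [ 0.3211225   0.44801759 -1.36033216]
crate ((577.0902709960938, -276.1602783203125), (133.49478149414062, 183.50820922851562), 11.456632614135742) yaw 11.456632614135742 1077
[ 0.6212 -0.3325]
66 [[ 0.599 -0.359  0.198]
 [ 0.615 -0.323  0.21 ]
 [ 0.637 -0.318  0.222]]
```

View pics/w7.png

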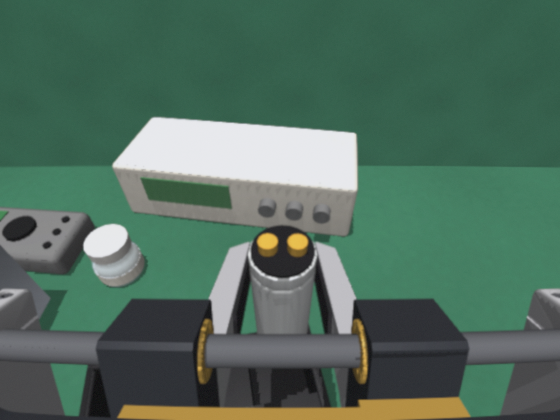

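The wrist view shows the can upright in the grip, its black top centred at (283,252), with the jar at (112,250) well clear. I'll check the top's position.

```bash
cat >> h.py <<'E'
def ray(c,u,v,z):
    n=cv2.undistortPoints(np.array([[[u,v]]],float),c['K'],np.array([c['k1'],0,0,0,0.])).ravel()
    d=c['pose'][:3,:3]@np.array([*n,1]); o=c['pose'][:3,3]; return o+d*(z-o[2])/d[2]
E
python3 - <<'E'
from h import *
w=dict(np.load('/tmp/w7.npz')); P=pts(w)
print('ray',ray(w,283,252,.214))
m=np.zeros(P.shape[:2],bool); m[235:272,258:308]=1; q=P[m&(P[...,2]>.19)&(P[...,2]<.235)&(w['frame'].max(2)<90)]
print(len(q),q.mean(0),np.percentile(q,[5,95],axis=0)); A=np.c_[q[:,:2],np.ones(len(q))]; print('plane slopes',np.linalg.lstsq(A,q[:,2],rcond=None)[0][:2])
for v in range(290,335,8): print(P[v,275:292:8].round(4).tolist())
E
```

```text
ray [ 0.62362959 -0.33903632  0.214     ]
1054 [ 0.61867696 -0.33884219  0.21501624] [[ 0.61182108 -0.34991433  0.21407693]
 [ 0.6317248  -0.32790637  0.21597806]]
plane slopes [-0.01954905  0.00556432]
[[0.6089, -0.335, 0.2018], [0.6088, -0.3391, 0.202], [0.6085, -0.3431, 0.2026]]
[[0.6078, -0.335, 0.1959], [0.6077, -0.3391, 0.1961], [0.6085, -0.3432, 0.1946]]
[[0.6073, -0.3349, 0.1885], [0.6073, -0.3391, 0.1885], [0.6077, -0.3434, 0.1877]]
[[0.6079, -0.3347, 0.1783], [0.6073, -0.3391, 0.1794], [0.608, -0.3436, 0.1781]]
[[0.6073, -0.3346, 0.1697], [0.6076, -0.3392, 0.1692], [0.6083, -0.3438, 0.1677]]
[[0.6073, -0.3344, 0.1592], [0.6069, -0.3392, 0.1602], [0.6081, -0.344, 0.1576]]
```

>>> send_rows:
  series: "0 0 0 -1.5 1 -2.6 0; 0 0 0 -13.1 0 7.3 0; 0 0 0 -13.1 0 7.3 0; 0 0 0 -13.1 0 7.3 0; 0 0 0 -13.1 0 7.3 0; 0 0 0 -13.1 0 7.3 0; 0 0 0 -8.7 0 4.9 0; 0 0 0 -4.4 0 2.4 0; 0 0 0 -4.4 0 2.4 0; 0 0 0 0 0 0 0"

```text
t: 15.88
eef_pos: [0.6345, -0.3401, 0.0934]
tcp_rot: [-2.71, 0.001, -1.587]
force: [-0.6, 0.2, -1.4]
gripper_width: 0.379
grasp_force: 30.0
```

>>> send_rows:
  series: "0 0 0 -1.7 0 1 0; 0 0 0 0 0 0 0; 0 0 0 0 0 0 0"

```text
t: 16.13
eef_pos: [0.6351, -0.3405, 0.0929]
tcp_rot: [2.709, 0.001, 1.589]
force: [0.4, 0.0, -0.8]
gripper_width: 0.376
grasp_force: 30.0
```

>>> send_rows:
  series: "0 0 0 -1.7 0 1 0; 0 0 0 -1.7 0 1 0; 0 0 0 -1.7 0 1 0; 0 0 0 0 0 0 0; 0 0 0 0 0 0 0"

```text
t: 16.55
eef_pos: [0.6349, -0.3401, 0.0857]
tcp_rot: [-2.71, 0.001, -1.588]
force: [-0.2, -0.1, -1.0]
gripper_width: 0.374
grasp_force: 30.0
```

>>> send_rows:
  series: "0 0 0 -0.9 0 0.5 0; 0 0 0 0 0 0 0; 0 0 0 0 0 0 0"

```text
t: 16.8
eef_pos: [0.6351, -0.3403, 0.0854]
tcp_rot: [-2.71, 0.0, -1.589]
force: [0.2, 0.4, -0.5]
gripper_width: 0.377
grasp_force: 30.0
```

>>> send_rows:
  series: "0 0 0 -0.9 0 0.5 0; 0 0 0 0 0 0 0; 0 0 0 0 0 0 0"

```text
t: 17.05
eef_pos: [0.6355, -0.3404, 0.0853]
tcp_rot: [-2.709, -0.0, -1.591]
force: [-1.5, 1.4, 3.2]
gripper_width: 0.376
grasp_force: 30.0
```

It touched down (the force rose to 3 N). I'll release and withdraw along the fingers.

>>> send_rows:
  series: "0 0 0 0 0 0 0.5; 0 0 0 0 0 0 0.5; 0 0 0 0 0 0 0.5; 0 0 0 0 0 -15 0.5; 0 0 0 0 0 -25 0.5; 0 0 0 0 0 -35 0.5; 0 0 0 0 0 -35 0.5; 0 0 0 20 0 -20 0.55; 0 0 0 30 0 -10 0.55; 0 0 0 0 0 0 0.55"

```text
t: 17.88
eef_pos: [0.5384, -0.3433, 0.2044]
tcp_rot: [2.696, 0.004, 1.594]
force: [0.7, -0.6, 1.0]
gripper_width: 0.554
grasp_force: 0.0
```

Run:
```python
from h import *
c=cap('top'); save(c,'t4.png'); print(crate(c)); s=env.state(); print(s['eef_pos'])
P=pts(c); m=(P[...,2]>.095)&(P[...,2]<.125)&(abs(P[...,0]-.622)<.03)&(abs(P[...,1]+.34)<.03); print(m.sum(),P[m].mean(0),np.percentile(P[m],[5,95],axis=0))
plan([.5436,.1795,.23],toolR([0,0,-1],[1,0,0]))
```

```text
crate ((578.1006469726562, -282.67254638671875), (133.3315887451172, 196.40574645996094), 11.6807222366333) yaw 11.6807222366333 1314
{(-1, -1): array([ 0.5597, -0.3518]), (-1, 0): array([ 0.5468, -0.2892]), (-1, 1): array([ 0.5338, -0.2265]), (1, -1): array([ 0.6224, -0.3389]), (1, 0): array([ 0.6094, -0.2762]), (1, 1): array([ 0.5965, -0.2135])}
[ 0.53792634 -0.34223169  0.20094567]
151 [ 0.62081186 -0.33953847  0.10920899] [[ 0.60703956 -0.35455724  0.09936323]
 [ 0.63570611 -0.32553664  0.11671173]]
turn [  0.4 -61.    0.2] shift before turn [  31.3 -521.5  -11.5] after [   5.7 -521.7  -29.1]
```

>>> send_rows:
  series: "0 -6.78 0 0 0 0 0.55; 0 -6.78 0 0 0 0 0.55; 0 -6.78 0 0 0 0 0.55; 0 -6.78 0 0 0 0 0.55; 0 -6.78 0 0 0 0 0.55; 0 -6.78 0 0 0 0 0.55; 0 -6.78 0 0 0 0 0.55; 0 -6.78 0 0 0 0 0.55; 0 -6.78 0 0 0 0 0.55; 0 0 0 5.7 0 -30 0.55"

```text
t: 18.77
eef_pos: [0.5435, -0.3371, 0.2137]
tcp_rot: [-3.129, -0.007, 0.038]
force: [0.6, -0.1, -1.8]
gripper_width: 0.549
grasp_force: 0.0
```

>>> send_rows:
  series: "0 0 0 0 -37 0 0.55; 0 0 0 0 -37 0 0.55; 0 0 0 0 -37 0 0.55; 0 0 0 0 -37 0 0.55; 0 0 0 0 -37 0 0.55; 0 0 0 0 -37 0 0.55; 0 0 0 0 -37 0 0.55; 0 0 0 0 -37 0 0.55; 0 0 0 0 -37 0 0.55; 0 0 0 0 -37 0 0.55"

```text
t: 19.6
eef_pos: [0.5423, 0.0318, 0.224]
tcp_rot: [-3.141, -0.002, 0.013]
force: [1.3, 0.2, 0.1]
gripper_width: 0.552
grasp_force: 0.0
```

>>> send_rows:
  series: "0 0 0 0 -37 0 0.55; 0 0 0 0 -37 0 0.55; 0 0 0 0 -37 0 0.55; 0 0 0 0 -37 0 0.55; 0 0 0 0 0 0 0.55; 0 0 0 0 0 0 0.55"

```text
t: 20.1
eef_pos: [0.5422, 0.1796, 0.2238]
tcp_rot: [3.141, 0.008, -0.014]
force: [-0.3, 0.6, -0.5]
gripper_width: 0.549
grasp_force: 0.0
```

```bash
cat > canchk.py <<'E'
from h import *; import sys
y0=float(sys.argv[1]); s=env.state(); print(s['eef_pos'],s['qpos'].round(2))
w=cap('wrist'); P=pts(w)
for x in(.48,.5,.52,.54):
    q=P[(abs(P[...,0]-x)<.003)&(abs(P[...,1]-y0)<.03)&(P[...,2]>.105+.577*(x-.488))&(P[...,2]<.17)]
    if len(q)>10: print(x,len(q),'ztop',np.percentile(q[:,2],95).round(4),'y',np.percentile(q[:,1],[2,98]).round(4))
plan([.5436,y0,.1143],toolR([0,0,-1],[1,0,0]))
E
python3 canchk.py .18
```

```text
[0.54223721 0.17957461 0.22382591] [0.22 0.14 1.28 0.   1.73 1.79]
0.48 118 ztop 0.1129 y [0.1681 0.1967]
0.5 143 ztop 0.1245 y [0.1668 0.1972]
0.52 168 ztop 0.1365 y [0.1662 0.1963]
0.54 218 ztop 0.1471 y [0.1659 0.1956]
turn [0.1 0.5 0.1] shift before turn [  1.9  -2.  109.9] after [  1.1  -1.9 109.9]
```

>>> send_rows:
  series: "0 0.5 0 1.5 -2 10 0.55; 0 0 0 0 0 30 0.55; 0 0 0 0 0 30 0.55; 0 0 0 0 0 20 0.55; 0 0 0 0 0 20 0.55; 0 0 0 0 0 0 0.55; 0 0 0 0 0 0 0; 0 0 0 0 0 0 0; 0 0 0 0 0 0 0; 0 0 0 0 0 0 0"

```text
t: 20.98
eef_pos: [0.5462, 0.1805, 0.1185]
tcp_rot: [-3.139, 0.0, -0.012]
force: [-0.3, 2.7, 0.7]
gripper_width: 0.377
grasp_force: 29.8
```

>>> send_rows:
  series: "0 0 0 0 0 0 0; 0 0 0 0 0 0 0; 0 0 0 0 0 0 0"

```text
t: 21.23
eef_pos: [0.546, 0.1807, 0.118]
tcp_rot: [-3.139, -0.001, -0.012]
force: [1.0, 3.9, 4.6]
gripper_width: 0.376
grasp_force: 29.8
```

>>> send_rows:
  series: "0 0 0 0 0 -10 0; 0 0 0 0 0 -20 0; 0 0 0 0 0 -30 0; 0 0 0 0 0 -30 0; 0 0 0 0 0 -30 0; 0 0 0 0 0 -30 0; 0 6.67 0 0 0 0 0; 0 6.67 0 0 0 0 0; 0 6.67 0 0 0 0 0; 0 6.67 0 0 0 0 0"

```text
t: 22.07
eef_pos: [0.5445, 0.1786, 0.2668]
tcp_rot: [3.052, -0.001, 0.738]
force: [-0.3, 0.7, -0.6]
gripper_width: 0.376
grasp_force: 29.9
```

>>> send_rows:
  series: "0 6.67 0 0 0 0 0; 0 6.67 0 0 0 0 0; 0 6.67 0 0 0 0 0; 0 6.67 0 0 0 0 0; 0 6.67 0 0 0 0 0; 0 0 0 0 15 0 0; 0 0 0 0 25 0 0; 0 0 0 0 30 0 0; 0 0 0 0 30 0 0; 0 0 0 0 30 0 0"

```text
t: 22.9
eef_pos: [0.5431, 0.0604, 0.2632]
tcp_rot: [2.721, 0.002, 1.566]
force: [-0.1, -0.2, -1.4]
gripper_width: 0.375
grasp_force: 29.9
```

>>> send_rows:
  series: "0 0 0 0 30 0 0; 0 0 0 0 30 0 0; 0 0 0 0 30 0 0; 0 0 0 0 30 0 0; 0 0 0 0 30 0 0; 0 0 0 0 30 0 0; 0 0 0 0 30 0 0; 0 0 0 0 25 0 0; 0 0 0 0 15 0 0; 0 0 0 0 0 0 0"

```text
t: 23.73
eef_pos: [0.5429, -0.18, 0.2616]
tcp_rot: [2.725, -0.008, 1.559]
force: [0.5, -0.3, -1.9]
gripper_width: 0.377
grasp_force: 29.9
```

```bash
cat > held.py <<'E'
from h import *; import sys
key=(int(sys.argv[1]),int(sys.argv[2])); c=cap('top'); k=crate(c); px,py=k[key]; print('pocket',px,py)
s=env.state(); w=cap('wrist'); P=pts(w); x,y,z=s['eef_pos']; Rt=R.from_rotvec(s['tcp_rot']).as_matrix(); print(s['eef_pos'],Rt[:,2].round(3))
f=w['frame']; q=P[(abs(P[...,1]-y)<.014)&(abs(P[...,0]-x)<.045)&(P[...,2]>z+.012)&(P[...,2]<z+.05)&(f.max(2)<80)]
print('top',len(q),np.median(q,0).round(4),np.percentile(q,[3,97],axis=0).round(4).tolist())
for dz in(.012,.003,-.008,-.018,-.028): 
    g=P[(abs(P[...,1]-y)<.006)&(abs(P[...,0]-x)<.05)&(abs(P[...,2]-z-dz)<.003)&(f.min(2)>90)]; print(dz,len(g),np.median(g,0).round(4) if len(g) else '')
ax=np.median(g[:,0])+.018 if len(g) else x-.012; print('axis',ax)
d=np.array([px-ax,py-y,0]); print('lateral shift tool',(Rt.T@d*1000).round(1),'down 10mm',(Rt.T@[0,0,-10]).round(2))
E
python3 held.py 1 1
```

```text
crate ((577.6776733398438, -283.28924560546875), (133.26368713378906, 196.99176025390625), 11.560290336608887) yaw 11.560290336608887 1048
pocket 0.5962 -0.2142
[ 0.54298301 -0.17808552  0.26163971] [ 0.862 -0.002 -0.507]
top 1393 [ 0.5268 -0.1782  0.2864] [[0.5183, -0.1907, 0.2852], [0.5482, -0.165, 0.2876]]
0.012 150 [ 0.5168 -0.1781  0.2729]
0.003 137 [ 0.5161 -0.1775  0.2645]
-0.008 114 [ 0.5157 -0.1778  0.254 ]
-0.018 101 [ 0.5156 -0.178   0.2436]
-0.028 89 [ 0.5152 -0.178   0.2334]
axis 0.5332100518132052
lateral shift tool [32.  35.9 54.4] down 10mm [-8.62  0.02  5.07]
```

>>> send_rows:
  series: "0 1.5 0 11 12 18 0; 0 0 0 11 12 18 0; 0 0 0 10 12 18 0; 0 0 0 -12.9 0 7.6 0; 0 0 0 -12.9 0 7.6 0; 0 0 0 -12.9 0 7.6 0; 0 0 0 -12.9 0 7.6 0; 0 0 0 -12.9 0 7.6 0; 0 0 0 -4.3 0 2.5 0; 0 0 0 0 0 0 0"

```text
t: 24.67
eef_pos: [0.6085, -0.21, 0.1827]
tcp_rot: [-2.703, 0.0, -1.595]
force: [-0.4, 0.7, -1.4]
gripper_width: 0.377
grasp_force: 29.8
```

```bash
python3 held.py 1 1
```

```text
crate ((607.4540405273438, -336.844482421875), (96.16065979003906, 81.03251647949219), 10.765267372131348) yaw -79.23473262786865 555
pocket 0.6763 -0.3563
[ 0.60905856 -0.21083312  0.18462793] [ 0.876  0.002 -0.482]
top 1498 [ 0.5924 -0.2109  0.209 ] [[0.5835, -0.2236, 0.2078], [0.6135, -0.1978, 0.2101]]
0.012 149 [ 0.5825 -0.2109  0.1956]
0.003 134 [ 0.5821 -0.2109  0.1876]
-0.008 113 [ 0.5821 -0.2109  0.1765]
-0.018 105 [ 0.5821 -0.2109  0.1666]
-0.028 94 [ 0.5822 -0.2109  0.1569]
axis 0.6001561549825323
lateral shift tool [ 36.8 145.5  66.5] down 10mm [-8.76  0.02  4.82]
```

>>> send_rows:
  series: "0 0 0 -1.8 3 -3.3 0; 0 0 0 -13.1 0 7.2 0; 0 0 0 -13.1 0 7.2 0; 0 0 0 -13.1 0 7.2 0; 0 0 0 -13.1 0 7.2 0; 0 0 0 -13.1 0 7.2 0; 0 0 0 -8.8 0 4.8 0; 0 0 0 -4.4 0 2.4 0; 0 0 0 -1.8 0 1 0; 0 0 0 0 0 0 0"

```text
t: 25.6
eef_pos: [0.6057, -0.2158, 0.0942]
tcp_rot: [2.702, -0.002, 1.602]
force: [-0.7, -0.6, -1.1]
gripper_width: 0.372
grasp_force: 29.9
```

>>> send_rows:
  series: "0 0 0 0 0 0 0; 0 0 0 -0.9 0 0.5 0; 0 0 0 0 0 0 0; 0 0 0 0 0 0 0"

```text
t: 25.93
eef_pos: [0.6057, -0.2156, 0.0932]
tcp_rot: [2.702, -0.001, 1.602]
force: [0.2, -0.5, -1.0]
gripper_width: 0.378
grasp_force: 29.9
```

>>> send_rows:
  series: "0 0 0 -1.8 0 1 0; 0 0 0 -1.8 0 1 0; 0 0 0 -0.9 0 0.5 0; 0 0 0 0 0 0 0; 0 0 0 0 0 0 0"

```text
t: 26.35
eef_pos: [0.6054, -0.2153, 0.087]
tcp_rot: [-2.703, 0.002, -1.6]
force: [0.0, 0.5, -1.5]
gripper_width: 0.378
grasp_force: 29.9
```

>>> send_rows:
  series: "0 0 0 -1.3 0 0.7 0; 0 0 0 0 0 0 0; 0 0 0 0 0 0 0"

```text
t: 26.6
eef_pos: [0.6058, -0.2155, 0.0864]
tcp_rot: [2.702, -0.002, 1.602]
force: [-0.1, 0.2, 0.3]
gripper_width: 0.378
grasp_force: 29.9
```

>>> send_rows:
  series: "0 0 0 -0.9 0 0.5 0; 0 0 0 0 0 0 0; 0 0 0 0 0 0 0"

```text
t: 26.85
eef_pos: [0.6062, -0.2155, 0.0863]
tcp_rot: [2.701, -0.001, 1.604]
force: [-0.1, 1.2, 5.0]
gripper_width: 0.372
grasp_force: 29.9
```

>>> send_rows:
  series: "0 0 0 0 0 0 0.5; 0 0 0 0 0 0 0.5; 0 0 0 0 0 0 0.5; 0 0 0 0 0 -15 0.5; 0 0 0 0 0 -25 0.5; 0 0 0 0 0 -35 0.5; 0 0 0 0 0 -35 0.5; 0 0 0 20 0 -20 0.55; 0 0 0 30 0 -10 0.55; 0 0 0 0 0 0 0.55"

```text
t: 27.68
eef_pos: [0.5079, -0.2182, 0.2039]
tcp_rot: [2.688, 0.001, 1.607]
force: [-0.4, -0.4, 1.0]
gripper_width: 0.55
grasp_force: 0.0
```

Run:
```python
from h import *
c=cap('top'); save(c,'t5.png'); print(crate(c))
P=pts(c); m=(P[...,2]>.095)&(P[...,2]<.125)&(abs(P[...,0]-.61)<.05)&(P[...,1]<-.15)&(P[...,1]>-.4)
n,l,st,ce=cv2.connectedComponentsWithStats(m.astype(np.uint8))
for i in range(1,n):
    if st[i,4]>30: print(st[i,4],P[l==i].mean(0))
plan([.5445,.2465,.23],toolR([0,0,-1],[1,0,0]))
```

```text
crate ((578.4013671875, -283.3862609863281), (133.6846466064453, 197.5300750732422), 11.558208465576172) yaw 11.558208465576172 1313
{(-1, -1): array([ 0.5599, -0.3525]), (-1, 0): array([ 0.5471, -0.2898]), (-1, 1): array([ 0.5342, -0.2271]), (1, -1): array([ 0.6226, -0.3397]), (1, 0): array([ 0.6098, -0.277 ]), (1, 1): array([ 0.5969, -0.2143])}
151 [ 0.62082252 -0.33980524  0.10870634]
135 [ 0.59642449 -0.21389641  0.10897366]
turn [  0.4 -61.5   0.1] shift before turn [  45.8 -463.6   16.1] after [  37.2 -463.7  -29.6]
```

>>> send_rows:
  series: "0 -6.83 0 0 0 0 0.55; 0 -6.83 0 0 0 0 0.55; 0 -6.83 0 0 0 0 0.55; 0 -6.83 0 0 0 0 0.55; 0 -6.83 0 0 0 0 0.55; 0 -6.83 0 0 0 0 0.55; 0 -6.83 0 0 0 0 0.55; 0 -6.83 0 0 0 0 0.55; 0 -6.83 0 0 0 0 0.55; 0 0 0 37 0 -30 0.55"

```text
t: 28.57
eef_pos: [0.5368, -0.2133, 0.2141]
tcp_rot: [-3.134, -0.002, 0.028]
force: [0.2, -0.8, -0.7]
gripper_width: 0.551
grasp_force: 0.0
```

>>> send_rows:
  series: "0 0 0 0 -38 0 0.55; 0 0 0 0 -38 0 0.55; 0 0 0 0 -38 0 0.55; 0 0 0 0 -38 0 0.55; 0 0 0 0 -38 0 0.55; 0 0 0 0 -38 0 0.55; 0 0 0 0 -38 0 0.55; 0 0 0 0 -38 0 0.55; 0 0 0 0 -38 0 0.55; 0 0 0 0 -38 0 0.55"

```text
t: 29.4
eef_pos: [0.5384, 0.1668, 0.22]
tcp_rot: [-3.141, -0.001, 0.004]
force: [0.6, 0.6, 0.3]
gripper_width: 0.548
grasp_force: 0.0
```

>>> send_rows:
  series: "0 0 0 0 -38 0 0.55; 0 0 0 0 -38 0 0.55; 0 0 0 0 -8 0 0.55; 0 0 0 0 0 0 0.55; 0 0 0 0 0 0 0.55"

```text
t: 29.82
eef_pos: [0.5389, 0.2485, 0.2206]
tcp_rot: [3.14, 0.001, -0.003]
force: [-0.5, -0.8, -0.1]
gripper_width: 0.55
grasp_force: 0.0
```

```bash
python3 canchk.py .2465
```

```text
[0.53891203 0.24851122 0.22063024] [ 0.34  0.18  1.23 -0.    1.73  1.91]
0.48 124 ztop 0.1119 y [0.2343 0.2626]
0.5 153 ztop 0.124 y [0.2334 0.2624]
0.52 169 ztop 0.1353 y [0.2332 0.2622]
0.54 222 ztop 0.147 y [0.2316 0.2618]
turn [ 0.  0. -0.] shift before turn [  4.5   1.1 106.9] after [  4.4   1.2 106.9]
```

>>> send_rows:
  series: "0 0 0 5 1 5 0.55; 0 0 0 0 0 30 0.55; 0 0 0 0 0 30 0.55; 0 0 0 0 0 20 0.55; 0 0 0 0 0 20 0.55; 0 0 0 0 0 0 0.55; 0 0 0 0 0 0 0; 0 0 0 0 0 0 0; 0 0 0 0 0 0 0; 0 0 0 0 0 0 0"

```text
t: 30.7
eef_pos: [0.5459, 0.2476, 0.1198]
tcp_rot: [-3.14, 0.002, -0.008]
force: [-0.2, -0.9, 1.6]
gripper_width: 0.374
grasp_force: 30.0
```

>>> send_rows:
  series: "0 0 0 0 0 0 0; 0 0 0 0 0 0 0; 0 0 0 0 0 0 0"

```text
t: 30.95
eef_pos: [0.5457, 0.2476, 0.1195]
tcp_rot: [-3.141, 0.001, -0.008]
force: [0.5, -2.1, 6.0]
gripper_width: 0.376
grasp_force: 30.0
```

>>> send_rows:
  series: "0 0 0 0 0 -10 0; 0 0 0 0 0 -20 0; 0 0 0 0 0 -30 0; 0 0 0 0 0 -30 0; 0 0 0 0 0 -30 0; 0 0 0 0 0 -30 0; 0 6.67 0 0 0 0 0; 0 6.67 0 0 0 0 0; 0 6.67 0 0 0 0 0; 0 6.67 0 0 0 0 0"

```text
t: 31.78
eef_pos: [0.5441, 0.2485, 0.2683]
tcp_rot: [-3.052, 0.001, -0.733]
force: [-0.3, -0.3, -2.3]
gripper_width: 0.374
grasp_force: 30.0
```

>>> send_rows:
  series: "0 6.67 0 0 0 0 0; 0 6.67 0 0 0 0 0; 0 6.67 0 0 0 0 0; 0 6.67 0 0 0 0 0; 0 6.67 0 0 0 0 0; 0 0 0 0 15 0 0; 0 0 0 0 25 0 0; 0 0 0 0 32 0 0; 0 0 0 0 32 0 0; 0 0 0 0 32 0 0"

```text
t: 32.62
eef_pos: [0.5455, 0.1102, 0.2689]
tcp_rot: [-2.723, -0.011, -1.555]
force: [0.8, -0.3, -1.9]
gripper_width: 0.376
grasp_force: 30.0
```

>>> send_rows:
  series: "0 0 0 0 32 0 0; 0 0 0 0 32 0 0; 0 0 0 0 32 0 0; 0 0 0 0 32 0 0; 0 0 0 0 32 0 0; 0 0 0 0 32 0 0; 0 0 0 0 32 0 0; 0 0 0 0 25 0 0; 0 0 0 0 15 0 0; 0 0 0 0 0 0 0"

```text
t: 33.45
eef_pos: [0.5477, -0.1321, 0.2668]
tcp_rot: [-2.731, -0.0, -1.547]
force: [0.0, -0.4, -2.0]
gripper_width: 0.38
grasp_force: 30.0
```

```bash
python3 held.py -1 0
```

```text
crate ((578.243896484375, -283.1432189941406), (132.40562438964844, 197.7572784423828), 11.174783706665039) yaw 11.174783706665039 1052
pocket 0.5469 -0.2893
[ 0.54772735 -0.13022621  0.26666909] [ 0.858  0.005 -0.514]
top 1363 [ 0.5338 -0.1304  0.2919] [[0.5254, -0.1432, 0.2907], [0.5547, -0.1172, 0.2931]]
0.012 159 [ 0.5238 -0.1299  0.2783]
0.003 125 [ 0.5232 -0.1304  0.2696]
-0.008 109 [ 0.5228 -0.1298  0.2587]
-0.018 99 [ 0.5225 -0.1303  0.2485]
-0.028 77 [ 0.5222 -0.1303  0.2387]
axis 0.540231031707145
lateral shift tool [  3.6 159.1   4.9] down 10mm [-8.58  0.03  5.14]
```

>>> send_rows:
  series: "0 2 0 1 32 1 0; 0 0 0 1 32 1 0; 0 0 0 1 32 1 0; 0 0 0 0.6 32 1 0; 0 0 0 0 21 1 0; 0 0 0 0 10 0 0; 0 0 0 -13 0 7.3 0; 0 0 0 -13 0 7.3 0; 0 0 0 -13 0 7.3 0; 0 0 0 -13 0 7.3 0"

```text
t: 34.38
eef_pos: [0.5563, -0.2854, 0.2082]
tcp_rot: [-2.7, -0.012, -1.595]
force: [-0.3, 0.5, -1.4]
gripper_width: 0.374
grasp_force: 30.0
```

>>> send_rows:
  series: "0 0 0 -4 0 2.4 0; 0 0 0 0 0 0 0; 0 0 0 0 0 0 0"

```text
t: 34.63
eef_pos: [0.5565, -0.2867, 0.2047]
tcp_rot: [-2.7, -0.009, -1.596]
force: [0.3, 0.7, -0.9]
gripper_width: 0.376
grasp_force: 30.0
```

```bash
python3 held.py -1 0
```

```text
crate ((578.4790649414062, -283.0321044921875), (133.20550537109375, 197.00132751464844), 11.783262252807617) yaw 11.783262252807617 988
pocket 0.5472 -0.2896
[ 0.55657406 -0.28729447  0.20554445] [ 0.877  0.006 -0.481]
top 1400 [ 0.5419 -0.2874  0.2303] [[0.5332, -0.3002, 0.2292], [0.5632, -0.2743, 0.2313]]
0.012 145 [ 0.5323 -0.288   0.2167]
0.003 134 [ 0.5318 -0.287   0.2089]
-0.008 118 [ 0.5321 -0.2875  0.1974]
-0.018 100 [ 0.5322 -0.2872  0.1877]
-0.028 92 [ 0.5321 -0.2869  0.1775]
axis 0.5501464660958939
lateral shift tool [-1.4  2.3 -2.6] down 10mm [-8.77 -0.    4.81]
```

>>> send_rows:
  series: "0 0 0 -1.4 2.3 -2.6 0; 0 0 0 -13.1 0 7.2 0; 0 0 0 -13.1 0 7.2 0; 0 0 0 -13.1 0 7.2 0; 0 0 0 -13.1 0 7.2 0; 0 0 0 -13.1 0 7.2 0; 0 0 0 -13.1 0 7.2 0; 0 0 0 -8.8 0 4.8 0; 0 0 0 -4.4 0 2.4 0; 0 0 0 0 0 0 0"

```text
t: 35.57
eef_pos: [0.5526, -0.2903, 0.0986]
tcp_rot: [-2.701, -0.005, -1.595]
force: [0.1, 0.4, -1.7]
gripper_width: 0.376
grasp_force: 30.0
```

>>> send_rows:
  series: "0 0 0 -4.4 0 2.4 0; 0 0 0 -2.6 0 1.4 0; 0 0 0 0 0 0 0; 0 0 0 0 0 0 0"

```text
t: 35.9
eef_pos: [0.553, -0.2904, 0.092]
tcp_rot: [-2.701, -0.007, -1.597]
force: [0.2, 0.2, -2.1]
gripper_width: 0.376
grasp_force: 30.0
```

>>> send_rows:
  series: "0 0 0 -1.8 0 1 0; 0 0 0 -1.8 0 1 0; 0 0 0 0 0 0 0; 0 0 0 0 0 0 0"

```text
t: 36.23
eef_pos: [0.5528, -0.2901, 0.0872]
tcp_rot: [-2.701, -0.007, -1.596]
force: [-0.5, 0.1, -1.7]
gripper_width: 0.376
grasp_force: 30.0
```

>>> send_rows:
  series: "0 0 0 -1.3 0 0.7 0; 0 0 0 0 0 0 0; 0 0 0 0 0 0 0"

```text
t: 36.48
eef_pos: [0.5529, -0.2902, 0.0859]
tcp_rot: [-2.701, -0.007, -1.596]
force: [0.7, 0.2, -1.0]
gripper_width: 0.376
grasp_force: 30.0
```

>>> send_rows:
  series: "0 0 0 -0.9 0 0.5 0; 0 0 0 0 0 0 0; 0 0 0 0 0 0 0"

```text
t: 36.73
eef_pos: [0.5532, -0.2903, 0.0858]
tcp_rot: [-2.7, -0.008, -1.598]
force: [-1.3, 0.8, 1.2]
gripper_width: 0.378
grasp_force: 30.0
```

>>> send_rows:
  series: "0 0 0 0 0 0 0.5; 0 0 0 0 0 0 0.5; 0 0 0 0 0 0 0.5; 0 0 0 0 0 -15 0.5; 0 0 0 0 0 -25 0.5; 0 0 0 0 0 -35 0.5; 0 0 0 0 0 -35 0.5; 0 0 0 25 0 -20 0.5; 0 0 0 35 0 0 0.5; 0 0 0 0 0 0 0.5"

```text
t: 37.57
eef_pos: [0.4694, -0.2941, 0.2086]
tcp_rot: [2.693, 0.013, 1.605]
force: [-0.1, 0.2, 1.3]
gripper_width: 0.501
grasp_force: 0.0
```

Run:
```python
from h import *
c=cap('top'); save(c,'t6.png'); crate(c)
P=pts(c); m=(P[...,2]>.09)&(P[...,2]<.125)&(P[...,0]>.51)&(P[...,1]<-.15)&(P[...,1]>-.4)
n,l,st,ce=cv2.connectedComponentsWithStats(m.astype(np.uint8))
for i in range(1,n):
    if st[i,4]>30: print(st[i,4],P[l==i].mean(0))
m=(P[...,2]>.225)&(P[...,2]<.27)&(abs(P[...,0]-.64)<.03)&(abs(P[...,1]-.11)<.06); q=P[m]; print('handle',len(q),q.mean(0),q.min(0),q.max(0))
plan([.57,.1116,.30],toolR([.5,0,-.866],[0,1,0])); s=env.state(); print(s['eef_pos'],s['qpos'].round(2))
```

```text
crate ((578.1636352539062, -283.37530517578125), (132.91098022460938, 198.359619140625), 11.43070125579834) yaw 11.43070125579834 1330
61 [ 0.94019006 -0.29900667  0.0913984 ]
120 [ 0.92050448 -0.35336028  0.09159533]
35 [ 0.93450006 -0.38611793  0.09145389]
41 [ 0.89189846 -0.17153525  0.09139791]
60 [ 0.884858   -0.24865083  0.09155835]
51 [ 0.89172494 -0.33777157  0.0911577 ]
39 [ 0.88339708 -0.38591675  0.09141602]
45 [ 0.85532823 -0.28114841  0.09126708]
159 [ 0.62051151 -0.33930917  0.10785449]
143 [ 0.59571242 -0.21343054  0.10834501]
161 [ 0.54586838 -0.288447    0.10780149]
handle 223 [0.64187182 0.10930897 0.24737148] [0.63402844 0.05665241 0.22525162] [0.65848488 0.16082948 0.25416235]
turn [ 24.6 -24.5 -87. ] shift before turn [ 135.8 -402.9   43.9] after [404.2 135.4 -31.7]
[ 0.46862386 -0.29261807  0.20483328] [-1.24 -0.31  2.1   1.12  1.18 -0.05]
```

View pics/t6.png

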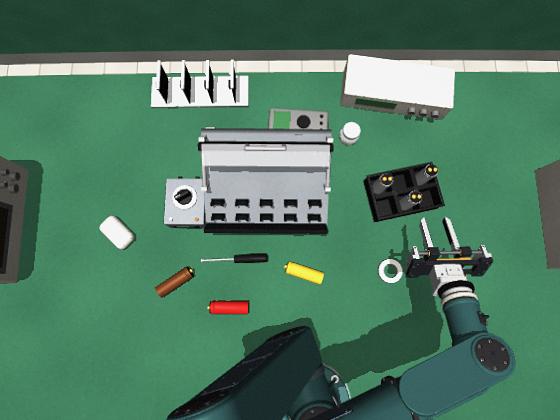

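The top view shows all three cans upright in the crate, at (387,181), (432,170) and (415,198). The selector is turned, the cradles are empty and the handle is at (265,147). Now back to the handle.

>>> send_rows:
  series: "0 0 0 13.6 -20 4.4 0.5; 0 0 0 13.6 -38 4.4 0.5; 0 0 0 13.6 -38 4.4 0.5; 0 0 0 13.6 -38 4.4 0.5; 0 0 0 13.6 -38 4.4 0.5; 0 0 0 13.6 -38 4.4 0.5; 0 0 0 13.6 -38 4.4 0.5; 0 0 0 13.6 -38 4.4 0.5; 0 0 0 13.6 -38 4.4 0.5; 0 0 0 13.6 -38 4.4 0.5"

```text
t: 38.45
eef_pos: [0.5591, 0.0342, 0.2828]
tcp_rot: [-2.715, -0.006, -1.575]
force: [0.2, -0.5, -1.0]
gripper_width: 0.501
grasp_force: 0.0
```

>>> send_rows:
  series: "0 0 0 0 -30 0 0.5; 0 0 0 0 -11 0 0.5; 1.76 -1.75 -6.2 0 0 0 0.5; 1.76 -1.75 -6.2 0 0 0 0.5; 1.76 -1.75 -6.2 0 0 0 0.5; 1.76 -1.75 -6.2 0 0 0 0.5; 1.76 -1.75 -6.2 0 0 0 0.5; 1.76 -1.75 -6.2 0 0 0 0.5; 1.76 -1.75 -6.2 0 0 0 0.5; 1.76 -1.75 -6.2 0 0 0 0.5"

```text
t: 39.28
eef_pos: [0.5589, 0.0681, 0.281]
tcp_rot: [2.464, 1.216, 1.03]
force: [1.0, -0.3, -0.5]
gripper_width: 0.498
grasp_force: 0.0
```

>>> send_rows:
  series: "1.76 -1.75 -6.2 0 0 0 0.5; 1.76 -1.75 -6.2 0 0 0 0.5; 1.76 -1.75 -6.2 0 0 0 0.5; 1.76 -1.75 -6.2 0 0 0 0.5; 1.76 -1.75 -6.2 0 0 0 0.5; 1.76 -1.75 -6.2 0 0 0 0.5; 0 0 0 0 0 0 0.5; 0 0 0 0 0 0 0.5"

```text
t: 39.95
eef_pos: [0.5594, 0.069, 0.2817]
tcp_rot: [1.979, 1.913, 0.527]
force: [0.3, 0.1, 0.4]
gripper_width: 0.5
grasp_force: 0.0
```

Run:
```python
from h import *
w=cap('wrist'); P=pts(w); s=env.state(); print(s['eef_pos'],s['qpos'].round(2))
m=(P[...,2]>.23)&(P[...,2]<.27)&(abs(P[...,0]-.64)<.03)&(abs(P[...,1]-.11)<.06); q=P[m]; print('handle',len(q),q.mean(0),np.percentile(q,[3,97],axis=0))
Rt=toolR([.5,0,-.866],[0,1,0]); t=np.array([.6455,.1116,.2366]); plan(t-.06*Rt[:,2],Rt); plan(t,Rt)
```

```text
[0.55907734 0.06864406 0.28175568] [ 0.02 -0.27  1.64  0.01  1.27  0.05]
handle 2117 [0.6381567  0.11601228 0.24838692] [[0.63432728 0.0680528  0.24191977]
 [0.64423656 0.16043082 0.25157247]]
turn [-1.  -0.8 -2.2] shift before turn [44.6 51.  22. ] after [43.  52.3 22.3]
turn [-1.  -0.8 -2.2] shift before turn [43.8 52.  82. ] after [43.  52.3 82.3]
```

>>> send_rows:
  series: "-1 -0.8 -2.2 0 0 0 0.5; 0 0 0 21.5 26 0 0.5; 0 0 0 21.5 26.3 0 0.5; 0 0 0 0 0 25 0.5; 0 0 0 0 0 25 0.5; 0 0 0 0 0 20 0.5; 0 0 0 0 0 12 0.5; 0 0 0 0 0 0 0.5; 0 0 0 0 0 0 0; 0 0 0 0 0 0 0"

```text
t: 40.83
eef_pos: [0.646, 0.1112, 0.2407]
tcp_rot: [1.921, 1.924, 0.52]
force: [0.2, 0.3, 0.5]
gripper_width: 0.395
grasp_force: 0.0
```

>>> send_rows:
  series: "0 0 0 0 0 0 0; 0 0 0 0 0 0 0; 0 0 0 0 0 0 0; 0 0 0 0 0 0 0"

```text
t: 41.17
eef_pos: [0.6446, 0.1114, 0.239]
tcp_rot: [1.924, 1.927, 0.515]
force: [-4.5, -0.1, 2.8]
gripper_width: 0.119
grasp_force: 30.0
```

Gripped. I'll slide it home, down the slope.

>>> send_rows:
  series: "0 0 0 0 -11 0 0; 0 0 0 0 -11 0 0; 0 0 0 0 -11 0 0; 0 0 0 0 -11 0 0; 0 0 0 0 -11 0 0; 0 0 0 0 -11 0 0; 0 0 0 0 -11 0 0; 0 0 0 0 -9 0 0; 0 0 0 0 -3 0 0; 0 0 0 0 0 0 0"

```text
t: 42.0
eef_pos: [0.5685, 0.1127, 0.1951]
tcp_rot: [1.923, 1.927, 0.522]
force: [-2.3, 5.1, 3.0]
gripper_width: 0.117
grasp_force: 30.0
```

>>> send_rows:
  series: "0 0 0 0 -3 0 0; 0 0 0 0 0 0 0; 0 0 0 0 0 0 0"

```text
t: 42.25
eef_pos: [0.5667, 0.1127, 0.194]
tcp_rot: [1.923, 1.926, 0.523]
force: [-1.7, 5.9, 1.9]
gripper_width: 0.117
grasp_force: 30.0
```

>>> send_rows:
  series: "0 0 0 0 -3 0 0; 0 0 0 0 0 0 0; 0 0 0 0 0 0 0"

```text
t: 42.5
eef_pos: [0.5666, 0.1127, 0.194]
tcp_rot: [1.919, 1.922, 0.529]
force: [8.4, 6.4, -0.9]
gripper_width: 0.114
grasp_force: 30.0
```

The home stop is reached after 90 mm of travel. I'll release, back off and check.

>>> send_rows:
  series: "0 0 0 0 2 0 0; 0 0 0 0 0 0 0.5; 0 0 0 0 0 0 0.5; 0 0 0 0 0 0 0.5; 0 0 0 0 0 -15 0.5; 0 0 0 0 0 -30 0.5; 0 0 0 0 0 -40 0.5; 0 0 0 0 0 -40 0.5; 0 0 0 0 -30 0 0.5; 0 0 0 0 0 0 0.5"

```text
t: 43.33
eef_pos: [0.4736, 0.1109, 0.2853]
tcp_rot: [1.923, 1.926, 0.517]
force: [-0.1, 0.4, -2.1]
gripper_width: 0.5
grasp_force: 0.0
```

Run:
```python
from h import *
c=cap('top'); save(c,'t7.png'); P=pts(c); crate(c); w=cap('wrist'); save(w,'w8.png'); Pw=pts(w)
for n,p in(('top',P),('wrist',Pw)):
    m=(p[...,2]>.19)&(p[...,2]<.225)&(abs(p[...,0]-.565)<.03)&(abs(p[...,1]-.11)<.06); q=p[m]; print(n,'handle',len(q),q.mean(0))
m=(P[...,2]>.09)&(P[...,2]<.125)&(P[...,0]>.51)&(P[...,0]<.7)&(P[...,1]<-.15)&(P[...,1]>-.4)
n,l,st,ce=cv2.connectedComponentsWithStats(m.astype(np.uint8))
print([P[l==i].mean(0).round(3) for i in range(1,n) if st[i,4]>30]); print(env.state()['eef_pos'],env.state()['t'])
```

```text
crate ((578.3702392578125, -283.42755126953125), (133.20892333984375, 198.14407348632812), 11.56594467163086) yaw 11.56594467163086 1330
top handle 208 [0.56376505 0.11223928 0.20266727]
wrist handle 1353 [0.56018983 0.11848608 0.20358273]
[array([ 0.62 , -0.339,  0.108]), array([ 0.596, -0.213,  0.108]), array([ 0.546, -0.288,  0.108])]
[0.47605465 0.11086463 0.28474362] 43.4333
```

View pics/t7.png

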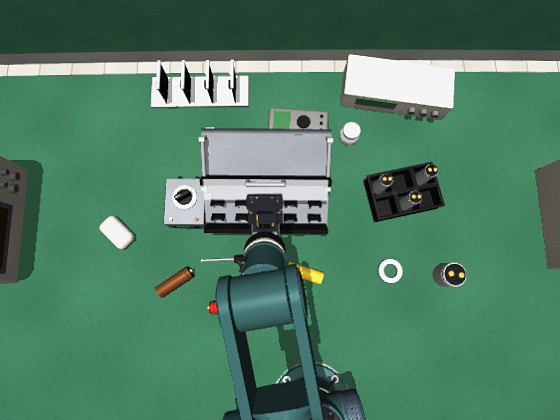

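The top view shows the bar home (handle at (265,183)), the selector at discharge (184,196), and the three cans in the crate. The bystanders are where they were and the arm is touching nothing.

```bash
python3 -c "
from workcell import env
print(env.job_done())"
```

```text
the job is handed in; nothing more can be done
None
```

I handed the job in at about 43 s: the selector is at discharge, all three capacitors stand terminals up in separate crate pockets, and the contact bar is home again, with nothing else on the bench disturbed as far as the final pictures show.

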